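# Set and lock the stop collar of a serving stand and fit its upper tier

## Task

Get the serving stand on the buffet table ready for its upper tier: turn the brass knurled collar up the threaded rod until its underside is level with the top edge of the red band and let go of it. Then run the aluminium lock ring above it down until its washer bears on the collar, finger-tight and not forced, so that the collar stays at the band. Last, set the white tier gently on the rod so that it rests level on the lock ring, and leave the other things on the table where they are.

Things in the scene. Friction and masses are not known exactly. Their poses are not given: they have to be found in the camera images.
- stand: Serving stand, fixed to the table: round dark oak foot 200 mm across and 18 mm high, small steel flange on it, and in the middle an upright threaded steel rod 16 mm in diameter whose bevelled tip is 138 mm above the table. Origin: centre of the foot's underside, on the rod's axis; z up along the rod.
- band (a point): Point on the rod's axis at the upper edge of the red band painted round the rod, 90 mm above the table; the band is 6 mm high (84 to 90 mm). At the start the collar hides most of it.
- collar: Brass knurled stop collar on the rod, 44 mm wide, 16 mm high, one white rib. Origin: centre of its underside; z up. Right-handed quick thread of 10 mm a turn: anticlockwise seen from above raises it, and it stays where it is left. Turning it takes about 0.4 N m. At the start it stands 4 to 8 mm below its place at the band.
- lock_ring: Aluminium ring above the collar, 36 mm wide, 14 mm high, black rib. Origin: centre of its underside; under that a worn nylon washer 29 mm wide stands 0.5 to 3 mm proud. Same thread: clockwise lowers it. Starts 5.5 to 6.6 mm above the collar's place. Turns freely at 0.05 N m; 0.1 to 0.2 is finger-tight, 0.3 forced, within 0.3 rad of first touch. Held still, a jammed ring pushes back anticlockwise.
- tier: Loose upper tier, 0.3 to 0.6 kg: white stoneware disc 170 mm wide, 12 mm thick, with a brass hub 40 mm in diameter standing 34 mm above the disc (hub top 46 mm above the underside) to lift it by; a 21 mm hole runs through disc and hub. Origin: centre of the underside; z up. It lies on the table, hub up.
- jug: Bystander: blue stoneware jug, 84 mm wide, 125 mm high. Origin: centre of its underside.
- mill: Bystander: dark wooden pepper mill, 52 mm wide, 152 mm high. Origin: centre of its underside.
- ramekin: Bystander: terracotta bowl, 84 mm wide, 42 mm high. Origin: centre of its underside.
- spare_ring: Bystander: loose spare aluminium ring, 32 mm wide, 12 mm high, not part of the job. Origin: centre of its underside.
- spoon: Bystander: serving spoon, 240 mm long. Origin: centre of its underside.
- slice: Bystander: serving slice with black handle, 270 mm long. Origin: centre of its underside.
- plates: Bystander: stack of white plates, 210 mm wide, 47 mm high. Origin: centre of its underside.
Not all that is in view belongs to the job. Leave any turquoise look-alike of the tier alone.

How it is judged:
On the way, in this order (a step that is already met when the one before it is completed fails the run):
1. the collar's underside is within 2 mm of the red band's upper edge, and the fingers have let go of it (z of collar in the frame of band between -0.002 and 0.002 m and contact force between the fingers and collar below 0.1 N and contact force between the fingers and lock_ring below 0.1 N), for 0.2 s.
2. the lock ring is jammed on the collar with more than 5 N, the fingers off it, and the collar is still within 2 mm of the band's edge (all of step 1 and contact force between lock_ring and collar above 5 N), for 0.3 s.
3. the tier sits level on the lock ring, on the rod (z of tier in the frame of lock_ring between 0.012 and 0.0165 m and horizontal distance between tier and stand below 0.005 m and angle between tier's own z axis and vertical below 0.06 rad), for 0.2 s.
At the end, for the whole second after the job is handed in: The collar's underside is within 2 mm of the red band's upper edge, the lock ring presses on it with more than 5 N, and the tier rests at rest on the lock ring, level within 0.06 rad and centred on the rod within 5 mm (all of step 3 and z of collar in the frame of band between -0.002 and 0.002 m and contact force between lock_ring and collar above 5 N and linear speed of tier below 0.02 m/s); the robot touches nothing.
It fails at once if the lock ring is forced against the collar with more than 40 N while it is tightened (the tier not yet on it) (contact force between lock_ring and collar above 40 N and contact force between tier and lock_ring below 0.5 N).
It fails at once if the tier is banged or pressed on the stand with more than 40 N (contact force between tier and stand above 40 N).
It fails at once if another thing on the table is shifted by more than 15 mm (distance of any of jug, mill, ramekin, spare_ring, spoon, slice, plates from where it was at the start of the episode above 0.015 m).
It also fails if it takes over 72 s, if anything falls off the work surface, if the arm or the gripper's body presses on something with over 40 N, if the wrist force passes 120 N, or if a joint passes its speed limit or range.

## Robot

A 6-joint arm with a two-finger parallel gripper is mounted at the origin on the work surface. World frame = base frame: x ahead of the robot, y to its left, z up, the work surface at z = 0. Lengths are in m, angles in rad, forces in N, time in s.
With the tool pointing down it reaches from about 0.25 to 0.725 m from the base axis. Payload 4 kg.
Tool frame: the origin (TCP) lies at the very end of the fingers, on their centre line; the grasp point (between the pads) lies 19 mm behind it; z points along the fingers, y is the line along which they close (so a half turn about z gives the same grasp; the last joint's range is limited). The gripper opens to 85 mm and grips with 20 to 120 N. Pads are 22 mm wide; open, the fingers measure 114 mm over their backs; the gripper's body (76 mm by 85 mm) begins 54 mm behind the grasp point. The pads swing forward as they close: fully open they stand 13 mm farther back than shut.
Start: joints at [-1.181, 0.241, 0.005, 1.335, 0, 1.571], TCP at [0.19, -0.462, 0.231] pointing down, gripper open.
Joint ranges: [-2.72, 2.72], [-1.05, 1.87], [-1.09, 1.28], [-1.99, 2.15], [-1.42, 1.44], [-3.14, 3.14]. Speed limits (rad/s): [2.79, 2.79, 3.14, 3.14, 3.14, 3.14].

## Interface

Orientations are given as a unit quaternion [x, y, z, w].
In Python, from workcell import bot, vision, workorder, boxes_of gives the robot as it stands.
- The arm moves only by the tool send_rows, never from a script. Its argument "motion" is text: rows parted by semicolons, each of 5 numbers parted by spaces: the closure, from -1 (fully open) to 1 (shut), so that 0 is half open, then the shift along the tool's x, y, z in cm, then the turn about the tool's z in rad. In form: claw x y z twist; .... A call has 1 to 5 rows; each row is the pose to reach, as a shift and turn from the pose commanded when the call began, along the tool's axes at that moment; what a row does not reach only later rows make up. A row lasts 1/10 s, in which the tool goes at most 50 mm and 8.59 degrees, less where a joint would pass 70% of its speed; a pose out of reach is approached as far as the arm can. A call with a gripper value outside its range is refused whole. The fingers move at their own pace and stop on an object; the grip force is fixed at half the most. Time passes only in rows, so rows that repeat a pose let the fingers close. It gives the time, the measured TCP pose, the force, the opening and the grip force at its end, in the units of the state.
- bot.get_obs(): the state, without advancing time (a new reading comes with each control period).
- vision.camera(name): name is "scene" or "top" or "wrist"; returns the picture (400x640x3 uint8, red, green, blue); there is no depth.
- vision.camera_model(name): a dict with "fov_y" (degrees; the focal length in pixels is half the picture's height over the tangent of half this angle, whatever the lens; pixels are square), "cx", "cy" (the principal point, pixels), "world_from_camera" (4x4, takes a point from camera to world coordinates); the wrist camera has in their place "hand_eye" (4x4, takes a point from camera to tool coordinates, whose origin is the TCP and whose axes are the flange's). Camera axes: x right, y down, z forward; pixel columns grow to the right and rows downward; lengths in m; the calibration is good to about 2 mm. A picture is of the moment at which its call begins: read the wrist's pose just before it. camera_model takes no time and is no camera call.
- workorder.job_done(): hands the job in; it is judged then, once.
Trained networks look in the newest picture that a camera, given by its name, has taken for a name from the list of things; names that differ only in an ending like _2 or _b are one class to them, and where a whole thing is asked for, a point or a joint stands for the part that bears it (a point fixed in the world has none). Each returns a list of dicts, best first, with "conf" (0 to 1); they miss things now and then, are a little off and sometimes report something else, mostly with a low value. They report only what shows in the picture. A call takes as long as a camera call. They do not tell look-alikes from the thing itself.
- boxes_of(camera, target): "rect" ([centre column, centre row, width, height] in pixels, round what is visible of it).
The state is a dict: "clock": time; "joint_pos": joint angles; "joint_vel": joint speeds; "tau": joint torques, N m; "eef_pos": TCP position; "tool_rot": TCP orientation; "ft_force": force on the tool from outside, world axes, zero at the start; "ft_torque": the same for the moment, N m; "grip_width": finger opening in m; "grasp_force": force on a finger pad.
Only numpy, scipy, OpenCV 4.12 (cv2) and the standard library are available. Lean on these libraries where they do the work, as an engineer would, in place of code of your own. Each camera call takes 0.05 s, during which the arm holds its last target. There are 200 camera calls.

## Working session

There is one attempt and no reset: what is moved stays moved. The work goes in short steps, Python scripts to look and compute and a tool call to move; the robot and the scene stay as the last step left them, time stands still between calls to the robot, and variables do not carry over. Pictures are saved under pics/ and viewed, at most 10 in all, crops included, and the job is handed in when it is done.

Besides the shell and the picture viewer there is one more tool, called after "Call:" by a JSON object that holds its "fn" and its "kwargs", one argument or row to a line. send_rows: Moves the arm, as the interface text tells. Its arguments: {"type":"object","properties":{"motion":{"type":"string"}},"required":["motion"]}

```bash
ls; mkdir -p pics
cat > h.py <<'E'
import numpy as np, cv2, json
from scipy.spatial.transform import Rotation as R
from workcell import bot, vision, workorder, boxes_of
def pose():
    o=bot.get_obs(); T=np.eye(4); T[:3,:3]=R.from_quat(o["tool_rot"]).as_matrix(); T[:3,3]=o["eef_pos"]; return T
def cam(name,T=None):
    m=vision.camera_model(name); f=200/np.tan(np.radians(m["fov_y"])/2)
    W=np.array(m["world_from_camera"]) if "world_from_camera" in m else T@np.array(m["hand_eye"])
    return f,m["cx"],m["cy"],W
def onplane(name,u,v,z,T=None):
    f,cx,cy,W=cam(name,T); d=W[:3,:3]@np.array([(u-cx)/f,(v-cy)/f,1]); p=W[:3,3]; return p+d*(z-p[2])/d[2]
def proj(name,P,T=None):
    f,cx,cy,W=cam(name,T); q=np.linalg.inv(W)@np.append(P,1); return np.array([cx+f*q[0]/q[2],cy+f*q[1]/q[2]])
def save(name,fn,crop=None,s=1):
    T=pose(); im=vision.camera(name)[:,:,::-1]; cv2.imwrite('pics/raw_'+fn,im)
    if crop: x0,y0,x1,y1=crop; im=im[y0:y1,x0:x1]
    cv2.imwrite('pics/'+fn,cv2.resize(np.ascontiguousarray(im),None,fx=s,fy=s,interpolation=cv2.INTER_CUBIC)); return T
E
python3 - <<'E'
from h import *
import h
a=vision.camera("scene")[:,:,::-1]; 
b=vision.camera("top")[:,:,::-1]
cv2.imwrite('pics/raw_s.png',a);cv2.imwrite('pics/raw_t.png',b)
cv2.imwrite('pics/t1.png',cv2.resize(b,None,fx=1.25,fy=1.25));cv2.imwrite('pics/s1.png',cv2.resize(a,None,fx=1.25,fy=1.25))
for c in("top","scene"):
    f,cx,cy,W=cam(c);print(c,f,cx,cy,W.round(3).tolist())
    for n in("stand","collar","lock_ring","tier"):
        print(n,[(np.round(d["rect"],1).tolist(),round(d["conf"],2)) for d in boxes_of(c,n)[:3]])
print(bot.get_obs()); print(vision.camera_model("wrist"))
E
```

```text
pics
top 456.22993012019185 319.360470520321 201.16214925959085 [[0.082, -0.972, 0.221, 0.244], [-0.997, -0.078, 0.026, -0.012], [-0.008, -0.223, -0.975, 1.264], [0.0, 0.0, 0.0, 1.0]]
stand [([393.1, 192.4, 69.1, 68.3], 0.76), ([210.9, 136.0, 25.3, 30.8], 0.69)]
collar [([396.8, 182.2, 19.8, 13.4], 0.67)]
lock_ring [([399.9, 178.9, 18.2, 13.8], 0.61), ([396.5, 182.6, 20.3, 13.0], 0.36)]
tier [([372.0, 285.2, 62.3, 70.1], 0.75), ([266.1, 195.6, 55.8, 59.0], 0.57), ([393.5, 190.6, 71.6, 65.9], 0.43)]
scene 393.0834255719785 323.6684134849287 198.26533849245422 [[0.798, 0.497, -0.339, 0.903], [0.602, -0.643, 0.474, -0.557], [0.018, -0.583, -0.812, 1.06], [0.0, 0.0, 0.0, 1.0]]
stand [([305.9, 273.0, 68.5, 63.3], 0.94)]
collar [([307.1, 262.5, 13.0, 11.8], 0.49)]
lock_ring []
tier [([361.1, 188.1, 47.3, 47.8], 0.64), ([247.5, 216.9, 52.8, 42.3], 0.61)]
{'clock': 0.5, 'joint_pos': array([-1.18100924e+00,  2.40608507e-01,  4.96632090e-03,  1.33521483e+00,
        1.72313428e-05,  1.57082132e+00]), 'joint_vel': array([-0.00023576, -0.00159442,  0.00108975,  0.00217476, -0.0001427 ,
       -0
[... 193 characters left out ...]
]), 'tool_rot': array([ 9.81070711e-01,  1.93649837e-01,  2.57517371e-06, -3.14406955e-05]), 'ft_force': array([-0.01470543,  0.47960367, -0.02406276]), 'ft_torque': array([ 0.03173054, -0.05365518, -0.01366037]), 'grasp_force': 0.0, 'grip_width': 0.08527436702477056}
{'fov_y': 65.38834267981478, 'cx': 321.791304438421, 'cy': 199.9847203328242, 'hand_eye': array([[ 5.56098288e-04, -9.45336590e-01, -3.26095727e-01,
         8.38114456e-02],
       [ 9.99999801e-01,  6.22606627e-04, -9.95862410e-05,
        -5.10682290e-04],
       [ 2.97171878e-04, -3.26095607e-01,  9.45336748e-01,
        -1.42102638e-01],
       [ 0.00000000e+00,  0.00000000e+00,  0.00000000e+00,
         1.00000000e+00]])}
```

View pics/t1.png

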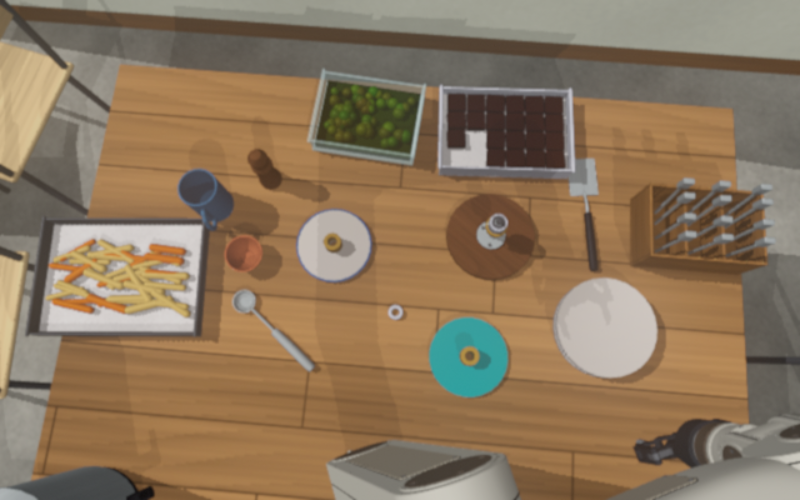

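View pics/s1.png

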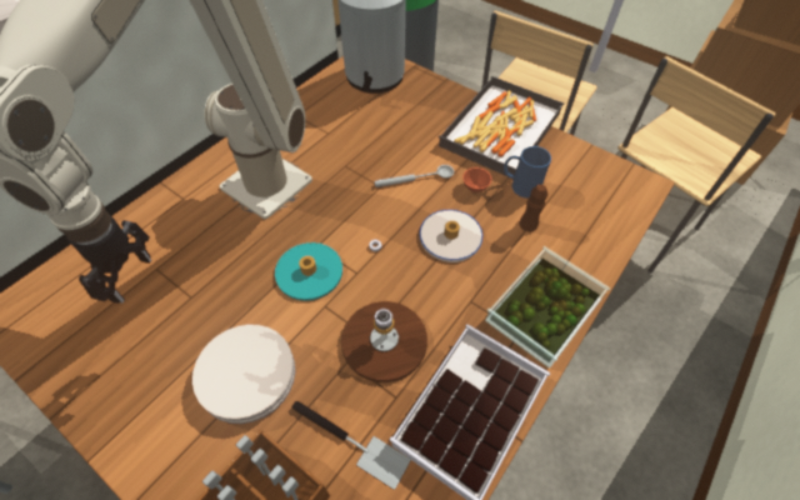

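The top view lists these disc-with-hub candidates. The white tier is at full-res (268,196) with a brass hub at (266,193). The turquoise look-alike is at (375,285), and the plates, which have no hub, are at (484,262). The stand is at (393,190) and the loose spare ring at (316,250). I choose the white disc with the brass hub.

Run:
```python
from h import *
print("stand top",onplane("top",393.1,192.4,.018).round(4),"scene",onplane("scene",305.9,273,.018).round(4))
print("tier top",onplane("top",266.1,195.6,.012).round(4),"scene",onplane("scene",361.1,188.1,.012).round(4))
b=cv2.imread('pics/raw_t.png')
def ell(mask,area):
    cs,_=cv2.findContours(mask.astype(np.uint8),cv2.RETR_EXTERNAL,cv2.CHAIN_APPROX_NONE)
    for c in cs:
        if cv2.contourArea(c)>area: e=cv2.fitEllipse(cv2.convexHull(c)); print(np.round(e[0],1),np.round(e[1],1),cv2.contourArea(c)); yield e
hsv=cv2.cvtColor(b,cv2.COLOR_BGR2HSV)
m=(hsv[:,:,1]<60)&(hsv[:,:,2]>120); m[:, :225]=0; m[:150]=0; m[:,305:]=0
for e in ell(m,500): print(onplane("top",*e[0],.012).round(4))
for n in("jug","mill","ramekin","spare_ring","spoon","slice","plates"):
    d=boxes_of("top",n)[:1]
    if d: print(n,onplane("top",*d[0]["rect"][:2],.02).round(3),d[0]["conf"])
c=np.hstack([b[150:240,220:310],b[145:235,345:435],b[245:335,330:420]])
cv2.imwrite('pics/c1.png',cv2.resize(c,None,fx=2.9,fy=2.9,interpolation=cv2.INTER_CUBIC))
```

```text
stand top [ 0.5691 -0.1839  0.018 ] scene [ 0.5861 -0.1906  0.018 ]
tier top [0.5328 0.1721 0.012 ] scene [0.539  0.1649 0.012 ]
[283.6 379.8] [42.4 71.4] 1038.0
[0.0491 0.0743 0.012 ]
[266.3 195.8] [58.4 60.6] 2706.5
[0.5322 0.1716 0.012 ]
jug [0.613 0.469 0.02 ] 0.66
mill [0.697 0.346 0.02 ] 0.66
ramekin [0.49  0.368 0.02 ] 0.94
spoon [0.332 0.283 0.02 ] 0.62
slice [ 0.653 -0.392  0.02 ] 0.58
plates [ 0.394 -0.434  0.02 ] 0.59
```

View pics/c1.png

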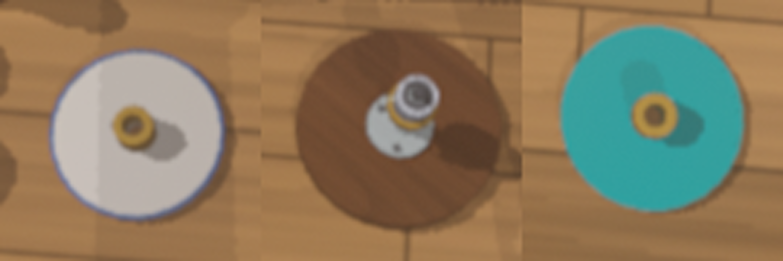

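The crop confirms it: the white disc with the brass hub is the tier, centred at about (0.535, 0.17). The stand is at about (0.575, -0.186). Next I move towards the stand for a wrist view.

Call:
{"fn": "send_rows", "kwargs": {
  "motion": "-1 25 -5 0 0; -1 25 -5 0 0; -1 25 -5 0 0; -1 25 -5 0 0; -1 25 -5 0 0"
}}

```text
clock: 1.35
eef_pos: [0.3996, -0.3228, 0.2315]
tool_rot: [0.981, 0.193, 0.0, 0.0]
ft_force: [1.5, -1.3, -0.2]
grip_width: 0.0852
grasp_force: 0.0
```

Call:
{"fn": "send_rows", "kwargs": {
  "motion": "-1 23 -5.9 4 0; -1 23 -5.9 4 0; -1 23 -5.9 4 0; -1 23 -5.9 4 0; -1 23 -5.9 4 0"
}}

```text
clock: 1.85
eef_pos: [0.5903, -0.1799, 0.1906]
tool_rot: [0.981, 0.194, 0.0, -0.0]
ft_force: [1.2, -0.7, 0.4]
grip_width: 0.0851
grasp_force: 0.0
```

Call:
{"fn": "send_rows", "kwargs": {
  "motion": "-1 4 0 0 0; -1 4 0 0 0; -1 4 0 0 0"
}}

```text
clock: 2.15
eef_pos: [0.6257, -0.1661, 0.1902]
tool_rot: [0.981, 0.194, -0.001, -0.0]
ft_force: [0.1, 0.4, -0.5]
grip_width: 0.0856
grasp_force: 0.0
```

Run:
```python
from h import *
o=bot.get_obs();print(o["clock"],o["joint_pos"].round(3),o["eef_pos"],o["tau"].round(3))
T=save("wrist","w1.png",s=1.25); np.save("w1.npy",T); print(proj("wrist",[.575,-.186,.138],T),proj("wrist",[.575,-.186,.018],T))
```

```text
2.15 [-0.259  0.559  0.376  1.389 -0.     2.491] [ 0.62570969 -0.16607347  0.19015148] [ 1.0640e+00 -5.1310e+01  2.5904e+01 -1.3900e-01  7.3000e-02  9.0000e-03]
[321.25259601 291.61280624] [321.54995453 225.44966355]
```

View pics/w1.png

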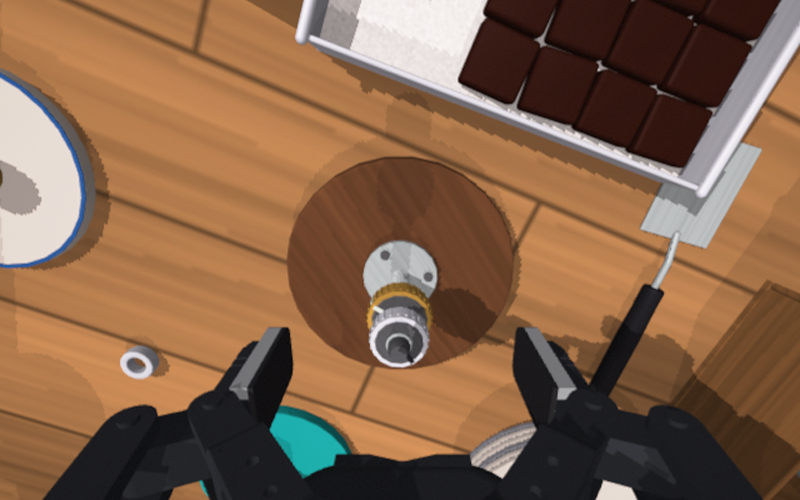

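The wrist view shows the foot centred at about (402,262), the rod tip at (400,346), the ring top at (400,343) and the collar just above it, all in the 1.25x picture. The j6 sign is confirmed: yaw = j1 - j6 + π. Now I fit the axis and the heights.

Run:
```python
from h import *
from scipy.optimize import least_squares
T=np.load("w1.npy"); b=cv2.imread('pics/raw_w1.png')
# foot edge: radial gradient search around predicted circle
g=cv2.GaussianBlur(b,(0,0),1).astype(float).sum(2)
def circ(x,y,z,r,n=120):
    a=np.linspace(0,2*np.pi,n,endpoint=False); return [np.array([x+r*np.cos(t),y+r*np.sin(t),z]) for t in a]
c=np.array([.583,-.183]); 
c=onplane("wrist",321.6,209.6,.018,T)[:2]; print(c)
for it in range(4):
    pts=[]
    for t in np.linspace(0,2*np.pi,180,endpoint=False):
        best=None; u=np.array([np.cos(t),np.sin(t)])
        rs=np.arange(.09,.11,.0005); v=[]
        for r in rs:
            q=proj("wrist",[*(c+u*r),.018],T)
            v.append(g[int(round(q[1])),int(round(q[0]))] if 0<=q[0]<639 and 0<=q[1]<399 else np.nan)
        v=np.array(v); d=v[4:]-v[:-4]
        if np.isnan(d).any() or d.max()<80: continue
        pts.append(c+u*rs[d.argmax()+2])
    pts=np.array(pts); s=least_squares(lambda p:np.hypot(*(pts-p[:2]).T)-p[2],[*c,.1],loss='soft_l1',f_scale=.0007); c=s.x[:2]
    print(len(pts),s.x.round(4))
ov=b.copy(); S=5
x0,y0,x1,y1=275,200,375,305
ov=cv2.resize(ov[y0:y1,x0:x1],None,fx=S,fy=S,interpolation=cv2.INTER_CUBIC)
def dr(z,r,col):
    for P in circ(*c,z,r,160):
        q=(proj("wrist",P,T)-[x0,y0]+.5)*S; cv2.circle(ov,tuple(int(k) for k in q),1,col,-1)
dr(.018,.1,(0,255,0)); dr(.138,.008,(0,0,255)); dr(.126,.018,(255,0,0)); dr(.1,.022,(0,255,0))
cv2.imwrite('pics/o1.png',ov)
```

```text
[ 0.59223006 -0.17894057]Traceback (most recent call last):
  File "<stdin>", line 16, in <module>
  File "h.py", line 13, in proj
    f,cx,cy,W=cam(name,T); q=np.linalg.inv(W)@np.append(P,1); return np.array([cx+f*q[0]/q[2],cy+f*q[1]/q[2]])
              ~~~^^^^^^^^
  File "h.py", line 7, in cam
    m=vision.camera_model(name); f=200/np.tan(np.radians(m["fov_y"])/2)
ValueError: time passes only in moves, steps and waits
```

```bash
cat >> h.py <<'E'
_c={}
def cam(name,T=None):
    if name not in _c:
        try: _c[name]=json.load(open(f'cam_{name}.json'))
        except OSError:
            _c[name]={k:np.array(v).tolist() for k,v in vision.camera_model(name).items()}; json.dump(_c[name],open(f'cam_{name}.json','w'))
    m=_c[name]; f=200/np.tan(np.radians(m["fov_y"])/2)
    W=np.array(m["world_from_camera"]) if "world_from_camera" in m else T@np.array(m["hand_eye"])
    return f,m["cx"],m["cy"],W
def fitcirc(name,g,T,c,z,r,w=.012,th=80,sgn=1):
    from scipy.optimize import least_squares
    for it in range(4):
        pts=[]
        for t in np.linspace(0,2*np.pi,180,endpoint=False):
            u=np.array([np.cos(t),np.sin(t)]); rs=np.arange(r-w,r+w,w/24)
            q=np.array([proj(name,[*(c+u*k),z],T) for k in rs],np.float32)
            if q.min()<1 or q[:,0].max()>638 or q[:,1].max()>398: continue
            v=cv2.remap(g.astype(np.float32),q[None,:,0],q[None,:,1],cv2.INTER_LINEAR)[0]
            d=sgn*(v[4:]-v[:-4])
            if d.max()>th: pts.append(c+u*rs[d.argmax()+2])
        pts=np.array(pts); s=least_squares(lambda p:np.hypot(*(pts-p[:2]).T)-p[2],[*c,r],loss='soft_l1',f_scale=.0007); c=s.x[:2]
    return s.x,len(pts)
E
cat > o.py <<'E'
from h import *
def ovl(fn,T,c,box,circs,out,S=5,off=(0,0)):
    b=cv2.imread(fn); x0,y0,x1,y1=box
    ov=cv2.resize(b[y0:y1,x0:x1],None,fx=S,fy=S,interpolation=cv2.INTER_CUBIC)
    for z,r,col in circs:
        for t in np.linspace(0,2*np.pi,120):
            q=(proj("wrist",[c[0]+r*np.cos(t),c[1]+r*np.sin(t),z],T)+off-[x0,y0]+.5)*S; cv2.circle(ov,tuple(int(k) for k in q),1,col,-1)
    cv2.imwrite(out,ov)
E
python3 - <<'E'
from h import *; from o import ovl
T=np.load("w1.npy"); b=cv2.imread('pics/raw_w1.png'); g=cv2.GaussianBlur(b,(0,0),1).astype(float).sum(2)
print("foot",fitcirc("wrist",g,T,np.array([.592,-.179]),.018,.1))
print("tip",onplane("wrist",320,277,.138,T), "ring",onplane("wrist",320,274.5,.126,T))
t=cv2.GaussianBlur(cv2.imread('pics/raw_t.png'),(0,0),.7).astype(float).sum(2)
cam("top"); print("foot top",fitcirc("top",t,None,np.array([.578,-.184]),.018,.1,th=30))
print("tier top",fitcirc("top",t,None,np.array([.533,.172]),.012,.085,th=40,sgn=-1))
c=fitcirc("wrist",g,T,np.array([.592,-.179]),.018,.1)[0][:2]
ovl('pics/raw_w1.png',T,c,(275,200,375,305),[(.018,.1,(0,255,0)),(.138,.008,(0,0,255)),(.126,.018,(255,0,0)),(.1,.022,(0,255,0))],'pics/o1.png')
E
```

```text
foot (array([ 0.58293268, -0.18145503,  0.09914328]), 104)
tip [ 0.5861351  -0.18042685  0.138     ] ring [ 0.58093933 -0.18247876  0.126     ]
foot top (array([ 0.57949409, -0.18229102,  0.10151483]), 61)
tier top (array([0.53326668, 0.17013454, 0.08175061]), 180)
```

View pics/o1.png

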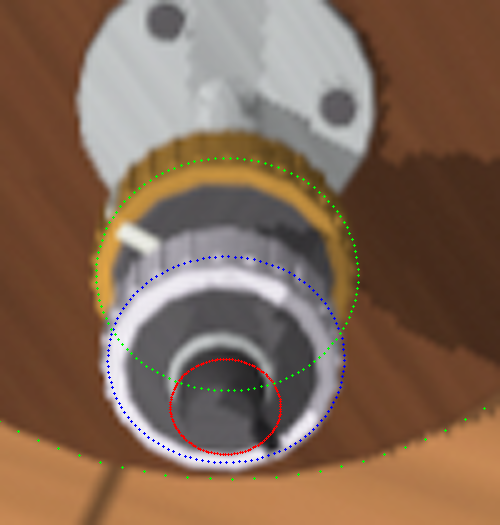

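The overlay agrees with the foot at (0.583, -0.1815). This view is too steep for heights, at 0.35 px/mm, so I'll take a more oblique lateral view.

Call:
{"fn": "send_rows", "kwargs": {
  "motion": "-1 -3.5 -9 0 0; -1 -3.5 -17 0 0; -1 -3.5 -17 4 0; -1 -3.5 -17 4 0; -1 -3.5 -17 4 0"
}}

```text
clock: 2.7
eef_pos: [0.523, -0.0211, 0.1496]
tool_rot: [0.981, 0.195, -0.003, -0.001]
ft_force: [0.8, -1.2, -0.7]
grip_width: 0.0853
grasp_force: 0.0
```

Call:
{"fn": "send_rows", "kwargs": {
  "motion": "-1 0 0 0 0; -1 0 0 0 0"
}}

```text
clock: 2.9
eef_pos: [0.5294, -0.0242, 0.1527]
tool_rot: [0.981, 0.193, 0.001, 0.001]
ft_force: [-0.4, -0.3, -0.3]
grip_width: 0.0855
grasp_force: 0.0
```

Run:
```python
from h import *; from o import ovl
T=save("wrist","w2.png"); np.save("w2.npy",T); print(T.round(4))
c=(.583,-.1815)
p=[proj("wrist",[*c,z],T) for z in (.138,.018)]; print(p)
q=(p[0]*.75+p[1]*.25).astype(int)
x0=min(max(q[0]-70,0),500); y0=min(max(q[1]-60,0),280); print(x0,y0)
ovl('pics/raw_w2.png',T,c,(x0,y0,x0+140,y0+120),[(.018,.1,(0,255,0)),(.138,.008,(0,0,255)),(.126,.018,(255,0,0)),(.1,.022,(0,255,0)),(.084,.022,(0,255,0))],'pics/o2.png')
```

```text
[[ 9.257e-01  3.782e-01  3.000e-03  5.294e-01]
 [ 3.782e-01 -9.257e-01 -5.000e-04 -2.420e-02]
 [ 2.500e-03  1.600e-03 -1.000e+00  1.527e-01]
 [ 0.000e+00  0.000e+00  0.000e+00  1.000e+00]]
[array([611.36373385, 265.26166395]), array([498.80511529, 198.54987949])]
500 188
```

View pics/o2.png

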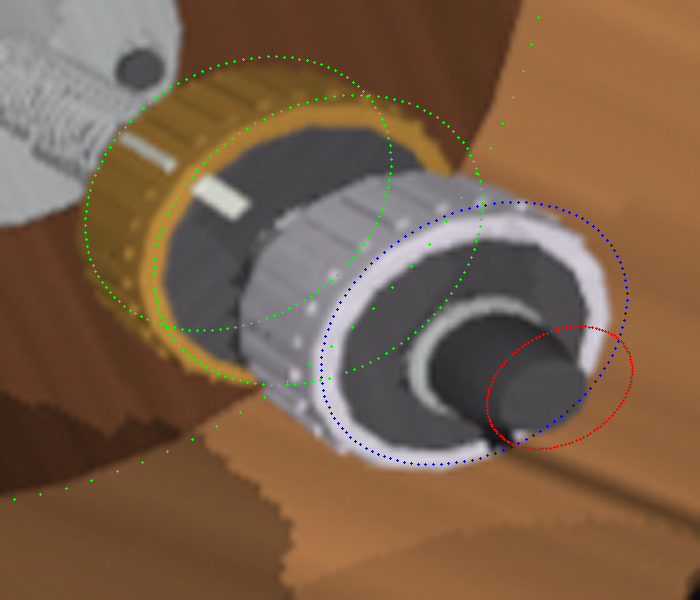

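The lateral view shows the tip flat at about (545,390), the ring rim spanning x 320–610 and the collar top rim spanning x 140–455. There is slight radial shrink compared with the pinhole model. I'll fit a distortion term, the axis and the heights together.

```bash
cat > fit.py <<'E'
from h import *
from scipy.optimize import least_squares
def P2(P,T,k):
    f,cx,cy,W=cam("wrist",T); q=np.linalg.inv(W)@np.append(P,1); x,y=q[0]/q[2],q[1]/q[2]; s=1+k*(x*x+y*y); return np.array([cx+f*x*s,cy+f*y*s])
def fit(T,org,S,tip,ring,col,foot,k0=None):
    A={n:np.array(v,float)/S+org-.5 for n,v in dict(tip=tip,ring=ring,col=col,foot=foot).items()}
    t=np.linspace(0,2*np.pi,240)
    def res(p):
        dx,dy,k,zr,r1,zc,r2,r3=p; out=[]
        for n,z,r in(("ring",zr,r1),("col",zc,r2),("tip",.138,r3),("foot",.018,.1)):
            E=np.array([P2([dx+r*np.cos(a),dy+r*np.sin(a),z],T,k) for a in t])
            for q in A[n]:
                d=E-q; i=np.hypot(*d.T).argmin(); tg=E[(i+1)%240]-E[i-1]; tg/=np.hypot(*tg); out.append(d[i]@[-tg[1],tg[0]])
        return np.array(out+[(zr-.12605)/.0004*.5,(r1-.0177)/.0005*.5,(r2-.0215)/.0005*.5,(k-(0 if k0 is None else k0))/(.2 if k0 is None else .01)])
    s=least_squares(res,[.583,-.1815,0 if k0 is None else k0,.126,.0175,.098,.0215,.006],x_scale=[.001,.001,.03]+[.001]*5,diff_step=1e-4,loss='soft_l1')
    print(s.x.round(4),"rms px",np.sqrt((s.fun**2).mean()).round(3),"collar underside",round(s.x[5]-.016,4)); return s.x
E
python3 - <<'E'
from fit import *
T=np.load("w2.npy")
tip=[(500,395),(530,362),(585,380),(560,425)]
ring=[(320,370),(332,318),(365,272),(470,212),(530,208),(585,232),(609,300),(425,470),(350,445)]
col=[(142,280),(155,232),(205,160),(270,120),(350,102),(420,125),(450,170),(152,325),(180,358),(230,378)]
foot=[(520,0),(490,105),(100,465),(200,427),(0,500)]
fit(T,[500,188],5,tip,ring,col,foot)
fit(T,[500,188],5,tip,ring,col,foot,0)
E
```

```text
[ 0.5826 -0.1841 -0.0251  0.1264  0.0183  0.0981  0.022   0.0051] rms px 0.721 collar underside 0.0821
[ 0.5824 -0.1826 -0.0167  0.1266  0.018   0.0988  0.0217  0.005 ] rms px 0.792 collar underside 0.0828
```

Collar underside is about 82.3 mm, so it needs about 7.6 mm of lift. The axis is about (0.5828, -0.182). I'll go above the rod.

Call:
{"fn": "send_rows", "kwargs": {
  "motion": "-1 0 0 -2.5 0; -1 -1 9 -2.5 0; -1 -1 16.6 -2.5 0; -1 -1 16.6 -2.5 0; -1 -1 16.6 -2.5 0"
}}

```text
clock: 3.45
eef_pos: [0.584, -0.1865, 0.1768]
tool_rot: [0.982, 0.191, 0.001, 0.001]
ft_force: [-0.1, -0.0, -0.6]
grip_width: 0.0854
grasp_force: 0.0
```

Call:
{"fn": "send_rows", "kwargs": {
  "motion": "-1 0 0 0 0; -1 0 0 0 0"
}}

```text
clock: 3.65
eef_pos: [0.5822, -0.1813, 0.1762]
tool_rot: [0.981, 0.193, 0.0, -0.0]
ft_force: [-0.5, -0.5, -0.9]
grip_width: 0.0854
grasp_force: 0.0
```

Run:
```python
from h import *
o=bot.get_obs();print(o["joint_pos"].round(3),o["joint_vel"].round(3))
T=save("wrist","w3.png",(220,200,420,400),4); np.save("w3.npy",T); print(T[:3,3].round(4), T[:3,:3].T@(np.array([.5828,-.182,.09])-T[:3,3]))
print(proj("wrist",[.5828,-.182,.138],T))
```

```text
[-0.302  0.486  0.218  1.303  0.     2.452] [ 0.034 -0.019 -0.024 -0.002  0.001 -0.001]
[ 0.5822 -0.1813  0.1762] [0.00025844 0.00085263 0.08624478]
[323.92266426 231.76996775]
```

Run:
```python
from h import *
T=np.load("w3.npy"); b=cv2.imread('pics/raw_w3.png'); g=cv2.GaussianBlur(b,(0,0),.8).astype(float).sum(2)
for c0 in([.5828,-.182],[.585,-.180]):
    print("ring",fitcirc("wrist",g,T,np.array(c0),.1262,.018,w=.005,th=60,sgn=-1))
    print("foot",fitcirc("wrist",g,T,np.array(c0),.018,.1,w=.01,th=60))
    print("tipflat",fitcirc("wrist",g,T,np.array(c0),.138,.005,w=.003,th=40,sgn=-1))
```

```text
ring (array([ 0.58144928, -0.1807522 ,  0.01774096]), 180)
foot (array([ 0.58231962, -0.18235834,  0.09952021]), 143)Traceback (most recent call last):
  File "<stdin>", line 6, in <module>
  File "h.py", line 38, in fitcirc
    pts=np.array(pts); s=least_squares(lambda p:np.hypot(*(pts-p[:2]).T)-p[2],[*c,r],loss='soft_l1',f_scale=.0007); c=s.x[:2]
                         ~~~~~~~~~~~~~^^^^^^^^^^^^^^^^^^^^^^^^^^^^^^^^^^^^^^^^^^^^^^^^^^^^^^^^^^^^^^^^^^^^^^^^^^^^
    return func(*args, **kwargs)
    vector_fun = VectorFunction(
        fun_wrapped,
    ...<6 lines>...
        workers=workers
    )
    self._update_fun()
    ~~~~~~~~~~~~~~~~^^
    self.f = self.fun_wrapped(xp_copy(self.x))
             ~~~~~~~~~~~~~~~~^^^^^^^^^^^^^^^^^
    return np.atleast_1d(self.fun(x))
                         ~~~~~~~~^^^
    return self.f(x, *self.args, **self.kwargs)
           ~~~~~~^^^^^^^^^^^^^^^^^^^^^^^^^^^^^^
  File "h.py", line 38, in <lambda>
    pts=np.array(pts); s=least_squares(lambda p:np.hypot(*(pts-p[:2]).T)-p[2],[*c,r],loss='soft_l1',f_scale=.0007); c=s.x[:2]
                                                           ~~~^~~~~~
ValueError: operands could not be broadcast together with shapes (0,) (2,)
```

Call:
{"fn": "send_rows", "kwargs": {
  "motion": "-1 0 0 5 0; -1 0 0 8 0; -1 0 0 10.4 0; -1 0 0 10.4 0; -1 0 0 10.4 0"
}}

```text
clock: 4.2
eef_pos: [0.5823, -0.1792, 0.0729]
tool_rot: [0.981, 0.194, -0.0, -0.0]
ft_force: [0.9, 0.5, 0.3]
grip_width: 0.0857
grasp_force: 0.0
```

Call:
{"fn": "send_rows", "kwargs": {
  "motion": "1 0 0 0 0; 1 0 0 0 0; 1 0 0 0 0; 1 0 0 0 0; 1 0 0 0 0"
}}

```text
clock: 4.7
eef_pos: [0.5835, -0.181, 0.0744]
tool_rot: [0.981, 0.194, 0.002, 0.001]
ft_force: [-0.5, -0.4, 7.0]
grip_width: 0.0421
grasp_force: 60.1
```

```bash
python3 -c "
from workcell import bot
o=bot.get_obs()
for k in o: print(k,o[k])"
```

```text
clock 4.7
joint_pos [-3.00425868e-01  5.58962447e-01  6.17371446e-02  1.06977789e+00
 -5.27687615e-04  2.45159244e+00]
joint_vel [ 0.00104745 -0.00010971 -0.00052    -0.00119965  0.00137629  0.00016269]
tau [  0.41961777 -45.93713522  21.1372894   -0.17920276   0.26829542
   0.04939706]
eef_pos [ 0.58354579 -0.18095186  0.07436346]
tool_rot [0.98108718 0.19355689 0.00154334 0.00113343]
ft_force [-0.49734463 -0.43167768  6.9921951 ]
ft_torque [-0.17738793  0.0916022   0.06630042]
grasp_force 60.123472809791565
grip_width 0.0421220778721753
```

Call:
{"fn": "send_rows", "kwargs": {
  "motion": "1 0 0 -0.023 -0.145; 1 0 0 -0.046 -0.29; 1 0 0 -0.069 -0.435; 1 0 0 -0.092 -0.58; 1 0 0 -0.115 -0.725"
}}

```text
clock: 5.2
eef_pos: [0.5827, -0.18, 0.0755]
tool_rot: [0.847, 0.531, 0.001, 0.0]
ft_force: [-2.7, 2.2, 8.3]
grip_width: 0.0423
grasp_force: 60.3
```

```bash
python3 -c "
from workcell import bot
o=bot.get_obs()
for k in ('joint_pos','tau','eef_pos','ft_force','ft_torque','grasp_force','grip_width'): print(k,o[k])"
```

```text
joint_pos [-3.00129230e-01  5.57467283e-01  6.23554262e-02  1.07408014e+00
  1.07938649e-03  1.72188460e+00]
tau [ -0.34743617 -44.9040091   22.11323619  -1.38442643  -0.33699003
   0.76546216]
eef_pos [ 0.58266116 -0.1799778   0.07548737]
ft_force [-2.68042326  2.19287609  8.30620906]
ft_torque [ 0.38399063  0.56085547 -0.42930573]
grasp_force 60.324620604515076
grip_width 0.04233404992959954
```

Call:
{"fn": "send_rows", "kwargs": {
  "motion": "1 0 0 -0.023 -0.145; 1 0 0 -0.046 -0.29; 1 0 0 -0.069 -0.435; 1 0 0 -0.092 -0.58; 1 0 0 -0.115 -0.725"
}}

```text
clock: 5.7
eef_pos: [0.5814, -0.1798, 0.0766]
tool_rot: [0.604, 0.797, 0.0, -0.001]
ft_force: [-7.3, 2.2, 10.1]
grip_width: 0.0422
grasp_force: 60.6
```

Call:
{"fn": "send_rows", "kwargs": {
  "motion": "1 0 0 -0.023 -0.145; 1 0 0 -0.046 -0.29; 1 0 0 -0.069 -0.435; 1 0 0 -0.092 -0.58; 1 0 0 -0.115 -0.725"
}}

```text
clock: 6.2
eef_pos: [0.5803, -0.1805, 0.0777]
tool_rot: [0.283, 0.959, -0.001, -0.001]
ft_force: [-8.4, 0.4, 11.9]
grip_width: 0.0421
grasp_force: 60.7
```

Call:
{"fn": "send_rows", "kwargs": {
  "motion": "1 0 0 -0.023 -0.145; 1 0 0 -0.046 -0.29; 1 0 0 -0.069 -0.435; 1 0 0 -0.092 -0.58; 1 0 0 -0.115 -0.725"
}}

```text
clock: 6.7
eef_pos: [0.5799, -0.1818, 0.0789]
tool_rot: [-0.075, 0.997, -0.001, -0.002]
ft_force: [-8.2, -3.5, 11.4]
grip_width: 0.0423
grasp_force: 60.6
```

Call:
{"fn": "send_rows", "kwargs": {
  "motion": "1 0 0 -0.023 -0.145; 1 0 0 -0.046 -0.29; 1 0 0 -0.069 -0.435; 1 0 0 -0.092 -0.58; 1 0 0 -0.115 -0.725"
}}

```text
clock: 7.2
eef_pos: [0.5805, -0.1829, 0.0801]
tool_rot: [-0.424, 0.906, -0.002, -0.002]
ft_force: [-7.2, -5.0, 9.1]
grip_width: 0.0418
grasp_force: 60.4
```

Call:
{"fn": "send_rows", "kwargs": {
  "motion": "1 0 0 -0.023 -0.145; 1 0 0 -0.046 -0.29; 1 0 0 -0.069 -0.435; 1 0 0 -0.092 -0.58; 1 0 0 -0.115 -0.725"
}}

```text
clock: 7.7
eef_pos: [0.5818, -0.1835, 0.0813]
tool_rot: [0.717, -0.697, 0.002, 0.002]
ft_force: [-3.4, -6.2, 7.3]
grip_width: 0.0423
grasp_force: 60.3
```

```bash
python3 -c "
from workcell import bot
o=bot.get_obs()
for k in ('joint_pos','tau','eef_pos','ft_force','ft_torque','grasp_force','grip_width'): print(k,o[k])"
```

```text
joint_pos [-0.30281546  0.55214293  0.06963786  1.08623906 -0.00540061 -1.90317952]
tau [  4.7342281  -45.370152    21.76877439  -0.90379793   2.05550082
   0.78222435]
eef_pos [ 0.58175788 -0.18347222  0.08127932]
ft_force [-3.36776117 -6.20285696  7.33332035]
ft_torque [-1.26397784  0.91576527 -0.48882869]
grasp_force 60.287917256355286
grip_width 0.042349074972987566
```

Call:
{"fn": "send_rows", "kwargs": {
  "motion": "1 0 0 -0.022 -0.14; 1 0 0 -0.047 -0.3; 1 0 0 -0.047 -0.3; 1 0 0 -0.047 -0.3"
}}

```text
clock: 8.1
eef_pos: [0.5824, -0.1834, 0.0818]
tool_rot: [0.812, -0.583, 0.002, 0.002]
ft_force: [-2.8, -5.5, 6.3]
grip_width: 0.0422
grasp_force: 60.4
```

Call:
{"fn": "send_rows", "kwargs": {
  "motion": "-1 0 0 0 0; -1 0 0 0 0; -1 0 0 0 0; -1 0 0 0 0; -1 0 0 0 0"
}}

```text
clock: 8.6
eef_pos: [0.5823, -0.1799, 0.0794]
tool_rot: [0.813, -0.582, -0.0, -0.0]
ft_force: [0.6, -0.2, -0.0]
grip_width: 0.085
grasp_force: 0.0
```

```bash
python3 -c "
from workcell import bot
o=bot.get_obs()
for k in ('joint_pos','tau','eef_pos','tool_rot','ft_force','grasp_force','grip_width'): print(k,o[k])"
```

```text
joint_pos [-2.99684482e-01  5.54614105e-01  6.86954470e-02  1.08532580e+00
  1.75181959e-04 -2.19834087e+00]
tau [-2.86937010e-02 -4.95472884e+01  2.31153470e+01  5.03174859e-03
  1.04343835e-03  1.67839187e-05]
eef_pos [ 0.58228129 -0.17986378  0.07943821]
tool_rot [ 8.13024508e-01 -5.82229415e-01 -2.40268467e-04 -1.22316905e-05]
ft_force [ 0.55262424 -0.16570418 -0.00767284]
grasp_force 0.0
grip_width 0.08503312999356616
```

Call:
{"fn": "send_rows", "kwargs": {
  "motion": "-1 0 0 -5 0; -1 0 0 -9.5 0; -1 0.5 3 -9.5 0; -1 1 8 -9.5 0; -1 1 13 -9.5 0"
}}

```text
clock: 9.1
eef_pos: [0.4622, -0.2319, 0.1749]
tool_rot: [0.813, -0.582, 0.001, 0.0]
ft_force: [-0.1, -0.5, -0.2]
grip_width: 0.0852
grasp_force: 0.0
```

Call:
{"fn": "send_rows", "kwargs": {
  "motion": "-1 0 3.5 2.2 0; -1 0 3.5 2.2 0; -1 0 3.5 2.2 0; -1 0 3.5 2.2 0; -1 0 3.5 2.2 0"
}}

```text
clock: 9.6
eef_pos: [0.4315, -0.2429, 0.1535]
tool_rot: [0.813, -0.582, 0.001, -0.0]
ft_force: [-0.2, 0.5, -0.6]
grip_width: 0.0857
grasp_force: 0.0
```

Run:
```python
from h import *; from o import ovl
T=save("wrist","w4.png"); np.save("w4.npy",T); print(T.round(4), bot.get_obs()["joint_vel"].round(3))
c=(.5817,-.1816)
p=[proj("wrist",[*c,z],T) for z in (.138,.018)]; print(p)
q=(p[0]*.75+p[1]*.25).astype(int)
x0=min(max(q[0]-70,0),500); y0=min(max(q[1]-60,0),280); print(x0,y0)
ovl('pics/raw_w4.png',T,c,(x0,y0,x0+140,y0+120),[(.018,.1,(0,255,0)),(.138,.005,(0,0,255)),(.126,.018,(255,0,0)),(.106,.022,(0,255,0)),(.09,.022,(0,255,0))],'pics/o4.png')
```

```text
[[ 0.3228 -0.9464  0.0023  0.4315]
 [-0.9465 -0.3228 -0.0011 -0.2429]
 [ 0.0018 -0.0018 -1.      0.1535]
 [ 0.      0.      0.      1.    ]] [-0.    -0.    -0.009 -0.001 -0.001 -0.   ]
[array([ 41.89830993, 263.55132218]), array([150.52274783, 197.57167797])]
0 187
```

View pics/o4.png

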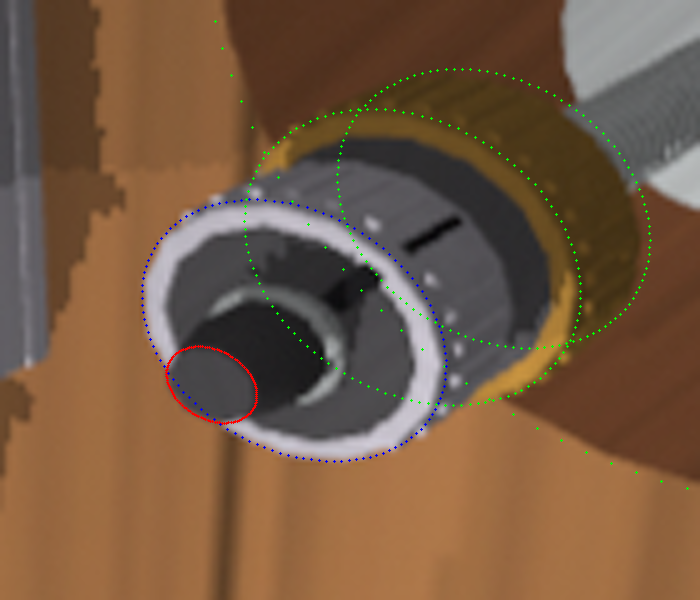

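Everything matches the mechanical axis (0.5817, -0.1816): tip flat at (212,385), ring rim over x 143–443, and the collar near the predicted 106 mm top but slightly left of it. I'll settle the collar height with an automatic edge search.

```bash
cat > edge.py <<'E'
from h import *
from scipy.ndimage import map_coordinates
def hgt(fn,T,c,ch):
    b=cv2.GaussianBlur(cv2.imread(fn),(0,0),.6).astype(float); g=ch(b)
    f,cx,cy,W=cam("wrist",T); v=W[:2,3]-c; a0=np.arctan2(v[1],v[0])
    def score(z,r,arc):
        t=a0+arc; u=np.c_[np.cos(t),np.sin(t)]
        def smp(R):
            q=np.array([proj("wrist",[*(np.array(c)+x*R),z],T) for x in u]); return map_coordinates(g,[q[:,1],q[:,0]],order=1,mode='nearest')
        return (smp(r+.0006)-smp(r-.0006)).mean()
    return score
E
python3 - <<'E'
from edge import *
from collections import defaultdict
gold=lambda b:(b[:,:,2]+b[:,:,1])/2-b[:,:,0]; gry=lambda b:b.sum(2)/3
c=(.5817,-.1816)
for fn,zc in(('w2',.082),('w4',.0895)):
    T=np.load(fn+'.npy')
    far=np.pi+np.linspace(-.9,.9,60); near=np.linspace(-.9,.9,60); al=np.linspace(-3.1,3.1,150)
    for nm,ch,arc,rr,zz in(("tip",gry,al,[.0045,.005,.0055],np.arange(.134,.142,.0004)),("ringtop",gry,al,[.0175,.018,.0185],np.arange(.122,.130,.0004)),
        ("coltop far",gold,near,[.0205,.021,.0215,.022],np.arange(zc+.012,zc+.0205,.0004)),("under near",gold,near,[.021,.0215,.022],np.arange(zc-.004,zc+.0045,.0004))):
        s=hgt(f'pics/raw_{fn}.png',T,c,ch)
        for r in rr:
            v=np.array([s(z,r,arc) for z in zz]); i=abs(v).argmax(); print(fn,nm,r,"z",zz[i].round(4),"score",v[i].round(1))
E
```

```text
w2 tip 0.0045 z 0.138 score 13.6
w2 tip 0.005 z 0.1368 score 10.4
w2 tip 0.0055 z 0.136 score 10.9
w2 ringtop 0.0175 z 0.1252 score -42.0
w2 ringtop 0.018 z 0.1252 score -36.6
w2 ringtop 0.0185 z 0.126 score -22.3
w2 coltop far 0.0205 z 0.1008 score 49.8
w2 coltop far 0.021 z 0.1012 score 48.3
w2 coltop far 0.0215 z 0.102 score 46.0
w2 coltop far 0.022 z 0.1024 score 42.3
w2 under near 0.021 z 0.082 score -25.2
w2 under near 0.0215 z 0.0828 score -25.2
w2 under near 0.022 z 0.0836 score -25.0
w4 tip 0.0045 z 0.1388 score 16.4
w4 tip 0.005 z 0.1376 score 13.5
w4 tip 0.0055 z 0.1368 score 20.5
w4 ringtop 0.0175 z 0.1264 score -52.7
w4 ringtop 0.018 z 0.1264 score -37.4
w4 ringtop 0.0185 z 0.1276 score -24.4
w4 coltop far 0.0205 z 0.1091 score 35.7
w4 coltop far 0.021 z 0.1099 score 33.9
w4 coltop far 0.0215 z 0.1099 score 27.8
w4 coltop far 0.022 z 0.1099 score 16.1
w4 under near 0.021 z 0.0911 score -8.4
w4 under near 0.0215 z 0.0915 score -8.1
w4 under near 0.022 z 0.0923 score -8.0
```

Run:
```python
from edge import *
gold=lambda b:(b[:,:,2]+b[:,:,1])/2-b[:,:,0]; gry=lambda b:b.sum(2)/3
c=(.5817,-.1816)
near=np.linspace(-1.0,1.0,60); wide=np.linspace(-1.7,1.7,90)
for fn,zc in(('w2',.083),('w4',.0904)):
    T=np.load(fn+'.npy')
    for nm,ch,arc,rr,z0 in(("under wide",gold,wide,np.arange(.02,.0229,.00025),zc),("coltop outer",gry,near,np.arange(.02,.0229,.0005),zc+.016),("ringtop wide",gry,wide,np.arange(.0165,.0189,.00025),.126),("ringunder near",gry,near,np.arange(.017,.0186,.0005),.112)):
        s=hgt(f'pics/raw_{fn}.png',T,c,ch); zz=np.arange(z0-.003,z0+.0031,.0003)
        M=np.array([[s(z,r,arc) for z in zz] for r in rr])
        if nm.startswith(("coltop","ringunder")):
            for r,row in zip(rr,M): print(fn,nm,round(r,5),"min z",zz[row.argmin()].round(4),row.min().round(1),"max z",zz[row.argmax()].round(4),row.max().round(1))
        else:
            i,j=np.unravel_index(M.argmin(),M.shape); print(fn,nm,"r",rr[i].round(5),"z",zz[j].round(4),M.min().round(1))
```

```text
w2 under wide r 0.0225 z 0.0842 -18.2
w2 coltop outer 0.02 min z 0.096 -19.4 max z 0.1005 20.5
w2 coltop outer 0.0205 min z 0.0963 -21.2 max z 0.1011 19.8
w2 coltop outer 0.021 min z 0.0969 -21.8 max z 0.1017 18.9
w2 coltop outer 0.0215 min z 0.0978 -22.3 max z 0.102 16.6
w2 coltop outer 0.022 min z 0.0984 -22.3 max z 0.102 9.5
w2 coltop outer 0.0225 min z 0.0993 -21.7 max z 0.102 0.5
w2 ringtop wide r 0.0175 z 0.1251 -45.3
w2 ringunder near 0.017 min z 0.1114 -37.3 max z 0.115 -1.7
w2 ringunder near 0.0175 min z 0.112 -37.4 max z 0.109 1.0
w2 ringunder near 0.018 min z 0.1126 -36.9 max z 0.1093 1.3
w2 ringunder near 0.0185 min z 0.1135 -35.7 max z 0.1099 1.2
w4 under wide r 0.0225 z 0.0928 -5.1
w4 coltop outer 0.02 min z 0.1043 -16.3 max z 0.1088 17.3
w4 coltop outer 0.0205 min z 0.1052 -17.2 max z 0.1094 16.3
w4 coltop outer 0.021 min z 0.1058 -17.6 max z 0.1094 13.6
w4 coltop outer 0.0215 min z 0.1067 -17.8 max z 0.1094 8.0
w4 coltop outer 0.022 min z 0.1073 -17.4 max z 0.1046 0.9
w4 coltop outer 0.0225 min z 0.1082 -16.9 max z 0.1055 0.9
w4 ringtop wide r 0.01725 z 0.126 -61.6
w4 ringunder near 0.017 min z 0.1123 -22.9 max z 0.109 0.1
w4 ringunder near 0.0175 min z 0.1129 -22.6 max z 0.109 1.0
w4 ringunder near 0.018 min z 0.1138 -21.8 max z 0.109 2.5
w4 ringunder near 0.0185 min z 0.1144 -20.6 max z 0.109 5.0
```

Collar-underside estimates are 90.6 from the silhouette and 89.1 from the top rim, averaging about 89.9 mm, which is within tolerance. Step 1 should be met. Next is the lock ring: go above it, twisted 0.5 rad so its rib stays clear of the pads.

Call:
{"fn": "send_rows", "kwargs": {
  "motion": "-1 0 0 -2.3 0.1; -1 -0.5 -5 -2.3 0.2; -1 -1 -10 -2.3 0.3; -1 -1 -14 -2.3 0.4; -1 -0.95 -16.2 -2.3 0.5"
}}

```text
clock: 10.15
eef_pos: [0.5839, -0.1794, 0.1756]
tool_rot: [-0.643, 0.766, -0.001, 0.001]
ft_force: [-0.7, -1.4, 0.1]
grip_width: 0.0855
grasp_force: 0.0
```

Call:
{"fn": "send_rows", "kwargs": {
  "motion": "-1 0 0 0 0; -1 0 0 0 0; -1 0 0 0 0"
}}

```text
clock: 10.45
eef_pos: [0.5793, -0.1816, 0.1755]
tool_rot: [-0.644, 0.765, 0.0, -0.0]
ft_force: [-0.3, -0.0, 0.3]
grip_width: 0.0856
grasp_force: 0.0
```

```bash
cat > st.py <<'E'
from h import *
def st(tgt=(.5817,-.1816)):
    o=bot.get_obs(); T=pose(); d=T[:3,:3].T@(np.array([*tgt,T[2,3]])-T[:3,3])
    print("clk",round(o["clock"],2),"j6",o["joint_pos"][5].round(4),"tau6",o["tau"][5].round(4),"tz",o["ft_torque"][2].round(4),"F",o["ft_force"].round(2),"tcp",T[:3,3].round(4),"todo tool cm",(d*100).round(2),"w",round(o["grip_width"],4),round(o["grasp_force"],1),"v6",o["joint_vel"][5].round(3))
E
python3 -c "from st import *;st()"
```

```text
clk 10.45 j6 -1.7026 tau6 -0.0053 tz -0.0115 F [-0.33 -0.01  0.27] tcp [ 0.5793 -0.1816  0.1755] todo tool cm [-0.04 -0.24 -0.  ] w 0.0856 0.0 v6 0.006
```

Call:
{"fn": "send_rows", "kwargs": {
  "motion": "-1 -0.05 -0.25 3 0; -1 -0.05 -0.25 6 0; -1 -0.05 -0.25 6.25 0; -1 -0.05 -0.25 6.25 0; -1 -0.05 -0.25 6.25 0"
}}

```text
clock: 10.95
eef_pos: [0.5831, -0.1822, 0.1151]
tool_rot: [-0.643, 0.766, -0.001, 0.001]
ft_force: [0.5, 0.3, 0.6]
grip_width: 0.0852
grasp_force: 0.0
```

```bash
python3 -c "from st import *;st()"
```

```text
clk 10.95 j6 -1.7005 tau6 -0.0019 tz 0.0395 F [0.47 0.26 0.57] tcp [ 0.5831 -0.1822  0.1151] todo tool cm [-0.03  0.15 -0.  ] w 0.0852 0.0 v6 0.002
```

Call:
{"fn": "send_rows", "kwargs": {
  "motion": "-1 0 0 0.2 0; -1 0 0 0.2 0; -1 0 0 0.2 0"
}}

```text
clock: 11.25
eef_pos: [0.5828, -0.1816, 0.112]
tool_rot: [-0.644, 0.765, -0.001, 0.0]
ft_force: [-0.6, 0.3, 0.1]
grip_width: 0.085
grasp_force: 0.0
```

```bash
python3 -c "from st import *;st()"
```

```text
clk 11.25 j6 -1.7004 tau6 -0.0004 tz 0.0295 F [-0.62  0.32  0.14] tcp [ 0.5828 -0.1816  0.112 ] todo tool cm [ 0.02  0.11 -0.  ] w 0.085 0.0 v6 0.001
```

Call:
{"fn": "send_rows", "kwargs": {
  "motion": "1 0 0.1 -0.1 0; 1 0 0.1 -0.1 0; 1 0 0.1 -0.1 0; 1 0 0.1 -0.1 0; 1 0 0.1 -0.1 0"
}}

```text
clock: 11.75
eef_pos: [0.5817, -0.1814, 0.1127]
tool_rot: [-0.644, 0.765, -0.0, 0.0]
ft_force: [-0.4, 0.2, 2.4]
grip_width: 0.0335
grasp_force: 59.5
```

```bash
python3 -c "from st import *;st()"
```

```text
clk 11.75 j6 -1.7005 tau6 -0.0018 tz -0.0107 F [-0.39  0.2   2.39] tcp [ 0.5817 -0.1814  0.1127] todo tool cm [ 0.02  0.   -0.  ] w 0.0335 59.5 v6 -0.001
```

Call:
{"fn": "send_rows", "kwargs": {
  "motion": "1 0 0 0.019 0.12; 1 0 0 0.038 0.24; 1 0 0 0.057 0.36; 1 0 0 0.076 0.48; 1 0 0 0.095 0.6"
}}

```text
clock: 12.25
eef_pos: [0.5819, -0.1814, 0.1117]
tool_rot: [-0.386, 0.922, -0.0, 0.0]
ft_force: [-0.0, -0.5, 1.7]
grip_width: 0.0335
grasp_force: 59.5
```

```bash
python3 -c "from st import *;st()"
```

```text
clk 12.25 j6 -1.0957 tau6 -0.9381 tz 0.0652 F [-0.02 -0.52  1.65] tcp [ 0.5819 -0.1814  0.1117] todo tool cm [ 0.03  0.   -0.  ] w 0.0335 59.5 v6 1.187
```

Call:
{"fn": "send_rows", "kwargs": {
  "motion": "1 0 0 0.016 0.1; 1 0 0 0.032 0.2; 1 0 0 0.048 0.3; 1 0 0 0.048 0.3"
}}

```text
clock: 12.65
eef_pos: [0.5819, -0.1815, 0.1112]
tool_rot: [-0.247, 0.969, -0.0, 0.001]
ft_force: [1.1, -0.2, 3.6]
grip_width: 0.0336
grasp_force: 59.5
```

```bash
python3 -c "from st import *;st()"
```

```text
clk 12.65 j6 -0.8006 tau6 0.383 tz -0.0289 F [ 1.09 -0.2   3.56] tcp [ 0.5819 -0.1815  0.1112] todo tool cm [ 0.03  0.   -0.  ] w 0.0336 59.5 v6 -0.071
```

Call:
{"fn": "send_rows", "kwargs": {
  "motion": "1 0 0 0.012 0.07; 1 0 0 0.024 0.15; 1 0 0 0.024 0.15"
}}

```text
clock: 12.95
eef_pos: [0.582, -0.1815, 0.111]
tool_rot: [-0.174, 0.985, -0.0, 0.001]
ft_force: [0.9, -1.0, 3.8]
grip_width: 0.0334
grasp_force: 59.6
```

```bash
python3 -c "from st import *;st()"
```

```text
clk 12.95 j6 -0.6525 tau6 0.2826 tz -0.0739 F [ 0.86 -1.03  3.84] tcp [ 0.582  -0.1815  0.111 ] todo tool cm [ 0.03  0.   -0.  ] w 0.0334 59.6 v6 -0.048
```

Call:
{"fn": "send_rows", "kwargs": {
  "motion": "1 0 0 0.008 0.05; 1 0 0 0.016 0.1"
}}

```text
clock: 13.15
eef_pos: [0.582, -0.1816, 0.1108]
tool_rot: [-0.125, 0.992, -0.0, 0.001]
ft_force: [0.7, -0.4, 2.5]
grip_width: 0.0335
grasp_force: 59.6
```

```bash
python3 -c "from st import *;st()"
```

```text
clk 13.15 j6 -0.5521 tau6 -0.3723 tz 0.0656 F [ 0.68 -0.44  2.52] tcp [ 0.582  -0.1816  0.1108] todo tool cm [ 0.03  0.   -0.  ] w 0.0335 59.6 v6 0.495
```

Call:
{"fn": "send_rows", "kwargs": {
  "motion": "1 0 0 0.008 0.05; 1 0 0 0.016 0.1"
}}

```text
clock: 13.35
eef_pos: [0.582, -0.1816, 0.1106]
tool_rot: [-0.075, 0.997, -0.0, 0.001]
ft_force: [0.8, -1.2, 4.3]
grip_width: 0.0336
grasp_force: 59.6
```

```bash
python3 -c "from st import *;st()"
```

```text
clk 13.35 j6 -0.4521 tau6 -0.3655 tz 0.0474 F [ 0.82 -1.18  4.33] tcp [ 0.582  -0.1816  0.1106] todo tool cm [ 0.03  0.   -0.  ] w 0.0336 59.6 v6 0.493
```

Call:
{"fn": "send_rows", "kwargs": {
  "motion": "1 0 0 0.008 0.05; 1 0 0 0.016 0.1"
}}

```text
clock: 13.55
eef_pos: [0.582, -0.1816, 0.1105]
tool_rot: [-0.025, 1.0, -0.0, 0.001]
ft_force: [1.0, -0.4, 3.4]
grip_width: 0.0335
grasp_force: 59.6
```

```bash
python3 -c "from st import *;st()"
```

```text
clk 13.55 j6 -0.352 tau6 -0.3655 tz 0.0668 F [ 1.03 -0.44  3.39] tcp [ 0.582  -0.1816  0.1105] todo tool cm [ 0.03  0.   -0.  ] w 0.0335 59.6 v6 0.495
```

Call:
{"fn": "send_rows", "kwargs": {
  "motion": "1 0 0 0.008 0.05; 1 0 0 0.016 0.1"
}}

```text
clock: 13.75
eef_pos: [0.582, -0.1816, 0.1104]
tool_rot: [0.025, 1.0, -0.0, 0.001]
ft_force: [0.5, -1.1, 3.5]
grip_width: 0.0338
grasp_force: 59.6
```

```bash
python3 -c "from st import *;st()"
```

```text
clk 13.75 j6 -0.2521 tau6 -0.3655 tz 0.0209 F [ 0.52 -1.08  3.55] tcp [ 0.582  -0.1816  0.1104] todo tool cm [ 0.03  0.   -0.  ] w 0.0338 59.6 v6 0.495
```

Call:
{"fn": "send_rows", "kwargs": {
  "motion": "1 0 0 0.008 0.05; 1 0 0 0.016 0.1"
}}

```text
clock: 13.95
eef_pos: [0.582, -0.1817, 0.1102]
tool_rot: [0.075, 0.997, -0.0, 0.001]
ft_force: [0.6, -0.7, 3.1]
grip_width: 0.0333
grasp_force: 59.6
```

```bash
python3 -c "from st import *;st()"
```

```text
clk 13.95 j6 -0.1521 tau6 -0.3655 tz 0.0892 F [ 0.6  -0.71  3.11] tcp [ 0.582  -0.1817  0.1102] todo tool cm [ 0.03  0.   -0.  ] w 0.0333 59.6 v6 0.493
```

Call:
{"fn": "send_rows", "kwargs": {
  "motion": "1 0 0 0.008 0.05; 1 0 0 0.016 0.1"
}}

```text
clock: 14.15
eef_pos: [0.582, -0.1817, 0.11]
tool_rot: [0.125, 0.992, -0.0, 0.001]
ft_force: [0.6, -1.6, 3.5]
grip_width: 0.0338
grasp_force: 59.6
```

```bash
python3 -c "from st import *;st()"
```

```text
clk 14.15 j6 -0.0521 tau6 -0.3655 tz 0.0383 F [ 0.55 -1.56  3.45] tcp [ 0.582  -0.1817  0.11  ] todo tool cm [ 0.03  0.   -0.  ] w 0.0338 59.6 v6 0.495
```

Call:
{"fn": "send_rows", "kwargs": {
  "motion": "1 0 0 0.008 0.05; 1 0 0 0.016 0.1"
}}

```text
clock: 14.35
eef_pos: [0.582, -0.1817, 0.1099]
tool_rot: [0.174, 0.985, -0.0, 0.001]
ft_force: [0.2, -0.7, 3.8]
grip_width: 0.033
grasp_force: 59.6
```

```bash
python3 -c "from st import *;st()"
```

```text
clk 14.35 j6 0.0479 tau6 -0.3655 tz 0.0763 F [ 0.24 -0.73  3.81] tcp [ 0.582  -0.1817  0.1099] todo tool cm [ 0.03  0.   -0.  ] w 0.033 59.6 v6 0.495
```

Call:
{"fn": "send_rows", "kwargs": {
  "motion": "1 0 0 0.008 0.05; 1 0 0 0.016 0.1"
}}

```text
clock: 14.55
eef_pos: [0.582, -0.1817, 0.1097]
tool_rot: [0.223, 0.975, -0.0, 0.001]
ft_force: [0.1, -1.1, 2.2]
grip_width: 0.0337
grasp_force: 59.6
```

```bash
python3 -c "from st import *;st()"
```

```text
clk 14.55 j6 0.1479 tau6 -0.3656 tz -0.0104 F [ 0.12 -1.11  2.18] tcp [ 0.582  -0.1817  0.1097] todo tool cm [ 0.03  0.   -0.  ] w 0.0337 59.6 v6 0.494
```

Call:
{"fn": "send_rows", "kwargs": {
  "motion": "1 0 0 0.008 0.05; 1 0 0 0.016 0.1"
}}

```text
clock: 14.75
eef_pos: [0.5819, -0.1818, 0.1096]
tool_rot: [0.272, 0.962, -0.0, 0.001]
ft_force: [0.4, -0.3, 3.9]
grip_width: 0.0332
grasp_force: 59.6
```

```bash
python3 -c "from st import *;st()"
```

```text
clk 14.75 j6 0.2479 tau6 -0.3656 tz 0.0121 F [ 0.39 -0.26  3.9 ] tcp [ 0.5819 -0.1818  0.1096] todo tool cm [ 0.03  0.   -0.  ] w 0.0332 59.6 v6 0.495
```

Call:
{"fn": "send_rows", "kwargs": {
  "motion": "1 0 0 0.008 0.05; 1 0 0 0.016 0.1"
}}

```text
clock: 14.95
eef_pos: [0.5819, -0.1818, 0.1094]
tool_rot: [0.32, 0.948, -0.0, 0.001]
ft_force: [0.1, -0.8, 3.1]
grip_width: 0.0335
grasp_force: 59.6
```

```bash
python3 -c "from st import *;st()"
```

```text
clk 14.95 j6 0.3479 tau6 -0.3655 tz 0.06 F [ 0.06 -0.8   3.1 ] tcp [ 0.5819 -0.1818  0.1094] todo tool cm [ 0.03  0.   -0.  ] w 0.0335 59.6 v6 0.495
```

Call:
{"fn": "send_rows", "kwargs": {
  "motion": "1 0 0 0.008 0.05; 1 0 0 0.016 0.1"
}}

```text
clock: 15.15
eef_pos: [0.5819, -0.1818, 0.1092]
tool_rot: [0.366, 0.93, -0.0, 0.001]
ft_force: [0.2, -0.4, 2.7]
grip_width: 0.0336
grasp_force: 59.6
```

```bash
python3 -c "from st import *;st()"
```

```text
clk 15.15 j6 0.4479 tau6 -0.3657 tz 0.0221 F [ 0.17 -0.42  2.74] tcp [ 0.5819 -0.1818  0.1092] todo tool cm [ 0.03  0.   -0.  ] w 0.0336 59.6 v6 0.495
```

Call:
{"fn": "send_rows", "kwargs": {
  "motion": "1 0 0 0.008 0.05; 1 0 0 0.016 0.1"
}}

```text
clock: 15.35
eef_pos: [0.5819, -0.1818, 0.1091]
tool_rot: [0.413, 0.911, -0.0, 0.001]
ft_force: [1.1, -0.9, 3.8]
grip_width: 0.0338
grasp_force: 59.6
```

```bash
python3 -c "from st import *;st()"
```

```text
clk 15.35 j6 0.5479 tau6 -0.3657 tz 0.015 F [ 1.12 -0.89  3.79] tcp [ 0.5819 -0.1818  0.1091] todo tool cm [ 0.03  0.   -0.  ] w 0.0338 59.6 v6 0.495
```

Call:
{"fn": "send_rows", "kwargs": {
  "motion": "1 0 0 0.008 0.05; 1 0 0 0.016 0.1"
}}

```text
clock: 15.55
eef_pos: [0.5819, -0.1819, 0.1089]
tool_rot: [0.458, 0.889, -0.0, 0.001]
ft_force: [0.2, -1.6, 2.9]
grip_width: 0.0336
grasp_force: 59.6
```

```bash
python3 -c "from st import *;st()"
```

```text
clk 15.55 j6 0.6479 tau6 -0.3657 tz 0.0373 F [ 0.16 -1.61  2.87] tcp [ 0.5819 -0.1819  0.1089] todo tool cm [ 0.03  0.   -0.  ] w 0.0336 59.6 v6 0.494
```

Call:
{"fn": "send_rows", "kwargs": {
  "motion": "1 0 0 0.008 0.05; 1 0 0 0.016 0.1"
}}

```text
clock: 15.75
eef_pos: [0.5819, -0.1819, 0.1088]
tool_rot: [0.501, 0.865, -0.0, 0.001]
ft_force: [0.8, -0.7, 2.9]
grip_width: 0.0335
grasp_force: 59.6
```

```bash
python3 -c "from st import *;st()"
```

```text
clk 15.75 j6 0.7479 tau6 -0.3589 tz 0.0896 F [ 0.8  -0.71  2.9 ] tcp [ 0.5819 -0.1819  0.1088] todo tool cm [ 0.03  0.   -0.  ] w 0.0335 59.6 v6 0.496
```

tau6 has just departed from its constant value, which is the first touch. I continue in small steps.

Call:
{"fn": "send_rows", "kwargs": {
  "motion": "1 0 0 0.004 0.025; 1 0 0 0.008 0.05"
}}

```text
clock: 15.95
eef_pos: [0.5818, -0.1818, 0.1087]
tool_rot: [0.523, 0.852, -0.0, 0.001]
ft_force: [0.1, -1.4, 4.2]
grip_width: 0.0335
grasp_force: 59.7
```

```bash
python3 -c "from st import *;st()"
```

```text
clk 15.95 j6 0.7988 tau6 -0.1406 tz 0.1005 F [ 0.13 -1.35  4.21] tcp [ 0.5818 -0.1818  0.1087] todo tool cm [ 0.03 -0.   -0.  ] w 0.0335 59.7 v6 0.259
```

Call:
{"fn": "send_rows", "kwargs": {
  "motion": "1 0 0 0 0; 1 0 0 0 0; 1 0 0 0 0"
}}

```text
clock: 16.25
eef_pos: [0.5818, -0.1819, 0.1087]
tool_rot: [0.523, 0.852, -0.0, 0.001]
ft_force: [1.0, -3.3, 5.2]
grip_width: 0.0334
grasp_force: 59.8
```

```bash
python3 -c "from st import *;st()"
```

```text
clk 16.25 j6 0.7986 tau6 -0.0391 tz -0.0139 F [ 1.02 -3.28  5.2 ] tcp [ 0.5818 -0.1819  0.1087] todo tool cm [ 0.03 -0.   -0.  ] w 0.0334 59.8 v6 -0.002
```

Call:
{"fn": "send_rows", "kwargs": {
  "motion": "1 0 0 0.004 0.025; 1 0 0 0.008 0.05"
}}

```text
clock: 16.45
eef_pos: [0.5818, -0.1819, 0.1087]
tool_rot: [0.545, 0.839, -0.0, 0.001]
ft_force: [1.3, -1.8, 5.1]
grip_width: 0.0334
grasp_force: 59.8
```

```bash
python3 -c "from st import *;st()"
```

```text
clk 16.45 j6 0.8493 tau6 -0.107 tz 0.1264 F [ 1.3  -1.81  5.14] tcp [ 0.5818 -0.1819  0.1087] todo tool cm [ 0.03 -0.   -0.  ] w 0.0334 59.8 v6 0.249
```

Call:
{"fn": "send_rows", "kwargs": {
  "motion": "1 0 0 0 0; 1 0 0 0 0"
}}

```text
clock: 16.65
eef_pos: [0.5818, -0.1819, 0.1087]
tool_rot: [0.544, 0.839, -0.0, 0.001]
ft_force: [0.1, -1.8, 5.5]
grip_width: 0.0336
grasp_force: 59.8
```

```bash
python3 -c "from st import *;st()"
```

```text
clk 16.65 j6 0.8486 tau6 -0.0262 tz -0.0269 F [ 0.1  -1.8   5.45] tcp [ 0.5818 -0.1819  0.1087] todo tool cm [ 0.03  0.   -0.  ] w 0.0336 59.8 v6 0.001
```

Total torque is about 0.125 N m, rising about 0.034 per 0.05 rad. One more 0.05 step gives about 0.16 (mid finger-tight), and then I release.

Call:
{"fn": "send_rows", "kwargs": {
  "motion": "1 0 0 0.004 0.025; 1 0 0 0.008 0.05"
}}

```text
clock: 16.85
eef_pos: [0.5818, -0.1819, 0.1086]
tool_rot: [0.565, 0.825, -0.0, 0.001]
ft_force: [0.1, -2.2, 5.1]
grip_width: 0.0335
grasp_force: 59.8
```

```bash
python3 -c "from st import *;st()"
```

```text
clk 16.85 j6 0.8992 tau6 -0.0851 tz 0.1134 F [ 0.14 -2.21  5.09] tcp [ 0.5818 -0.1819  0.1086] todo tool cm [ 0.03  0.   -0.  ] w 0.0335 59.8 v6 0.247
```

Call:
{"fn": "send_rows", "kwargs": {
  "motion": "1 0 0 0 0; 1 0 0 0 0; 1 0 0 0 0"
}}

```text
clock: 17.15
eef_pos: [0.5818, -0.1819, 0.1086]
tool_rot: [0.565, 0.825, -0.0, 0.001]
ft_force: [0.4, -3.1, 5.9]
grip_width: 0.0338
grasp_force: 59.8
```

```bash
python3 -c "from st import *;st()"
```

```text
clk 17.15 j6 0.8985 tau6 -0.0065 tz -0.0266 F [ 0.42 -3.1   5.88] tcp [ 0.5818 -0.1819  0.1086] todo tool cm [ 0.03  0.   -0.  ] w 0.0338 59.8 v6 -0.001
```

Static and moving torques imply roughly 20–27 N of jam, which is finger-tight. I release and lift.

Call:
{"fn": "send_rows", "kwargs": {
  "motion": "-1 0 0 0 0; -1 0 0 0 0; -1 0 0 0 0; -1 0 0 0 0; -1 0 0 0 0"
}}

```text
clock: 17.65
eef_pos: [0.5812, -0.1811, 0.1077]
tool_rot: [0.565, 0.825, -0.0, -0.0]
ft_force: [0.2, 0.4, -0.3]
grip_width: 0.0854
grasp_force: 0.0
```

Call:
{"fn": "send_rows", "kwargs": {
  "motion": "-1 0 0 -3 0; -1 0 0 -7 0; -1 0 0 -7 0; -1 0 0 -7 0; -1 0 0 -7 0"
}}

```text
clock: 18.15
eef_pos: [0.5807, -0.1811, 0.177]
tool_rot: [0.565, 0.825, -0.0, -0.001]
ft_force: [-0.5, 0.3, 0.9]
grip_width: 0.0855
grasp_force: 0.0
```

Run:
```python
from st import *
st(); T=save("wrist","w5.png"); np.save("w5.npy",T)
b=cv2.imread('pics/raw_w5.png'); g=cv2.GaussianBlur(b,(0,0),.8).astype(float).sum(2)
print("ring",fitcirc("wrist",g,T,np.array([.5817,-.1816]),.1215,.0177,w=.004,th=60,sgn=-1))
Tm=pose(); d=np.array([.533,.1705])-Tm[:2,3]; print(Tm[:3,:3].round(3), "to tier tool", Tm[:2,:2].T@d)
o=bot.get_obs(); print(o["joint_pos"].round(3))
```

```text
clk 18.15 j6 0.8995 tau6 -0.0003 tz 0.0181 F [-0.5   0.27  0.9 ] tcp [ 0.5807 -0.1811  0.177 ] todo tool cm [-0.08  0.07 -0.  ] w 0.0855 0.0 v6 0.0
ring (array([ 0.58136328, -0.18171221,  0.01796971]), 175)
[[-0.361  0.933 -0.003]
 [ 0.933  0.361  0.001]
 [ 0.002 -0.002 -1.   ]] to tier tool [0.34496354 0.08250666]
[-0.302  0.484  0.216  1.306  0.     0.899]
```

Call:
{"fn": "send_rows", "kwargs": {
  "motion": "-1 5 1 -3 0; -1 10 2.2 -3 0; -1 15 3.4 -3 0; -1 20 4.6 -3 0; -1 25 5.8 -3 0"
}}

```text
clock: 18.7
eef_pos: [0.5458, 0.0608, 0.2067]
tool_rot: [0.566, 0.825, -0.001, -0.001]
ft_force: [0.3, -0.9, -0.6]
grip_width: 0.0856
grasp_force: 0.0
```

Call:
{"fn": "send_rows", "kwargs": {
  "motion": "-1 4.9 1.2 0 0; -1 9.5 2.4 0 0; -1 9.5 2.4 0 0; -1 9.5 2.4 0 0; -1 9.5 2.4 0 0"
}}

```text
clock: 19.2
eef_pos: [0.5349, 0.1555, 0.207]
tool_rot: [0.566, 0.825, -0.001, -0.001]
ft_force: [0.4, -0.2, 0.1]
grip_width: 0.0858
grasp_force: 0.0
```

Run:
```python
from st import *
st((.533,.1705)); T=save("wrist","w6.png"); np.save("w6.npy",T)
b=cv2.imread('pics/raw_w6.png'); gb=cv2.GaussianBlur(b,(0,0),.8).astype(float)
print("disc gray",fitcirc("wrist",gb.sum(2),T,np.array([.533,.1705]),.012,.085,w=.01,th=60,sgn=-1))
gold=(gb[:,:,2]+gb[:,:,1])/2-gb[:,:,0]
print("hub top",fitcirc("wrist",gold,T,np.array([.533,.1705]),.046,.02,w=.006,th=15,sgn=-1))
print("hole",fitcirc("wrist",gold,T,np.array([.533,.1705]),.046,.0105,w=.004,th=15,sgn=1))
cv2.imwrite('pics/w6c.png',cv2.resize(b,None,fx=1.25,fy=1.25))
```

```text
clk 19.2 j6 1.4857 tau6 -0.002 tz -0.0509 F [ 0.44 -0.18  0.06] tcp [0.5349 0.1555 0.207 ] todo tool cm [ 1.46  0.36 -0.  ] w 0.0858 0.0 v6 0.001
disc gray (array([0.53211944, 0.16884647, 0.08117771]), 180)
hub top (array([0.53172304, 0.17040081, 0.01989527]), 170)
hole (array([0.53181482, 0.17003495, 0.00998979]), 25)
```

View pics/w6c.png

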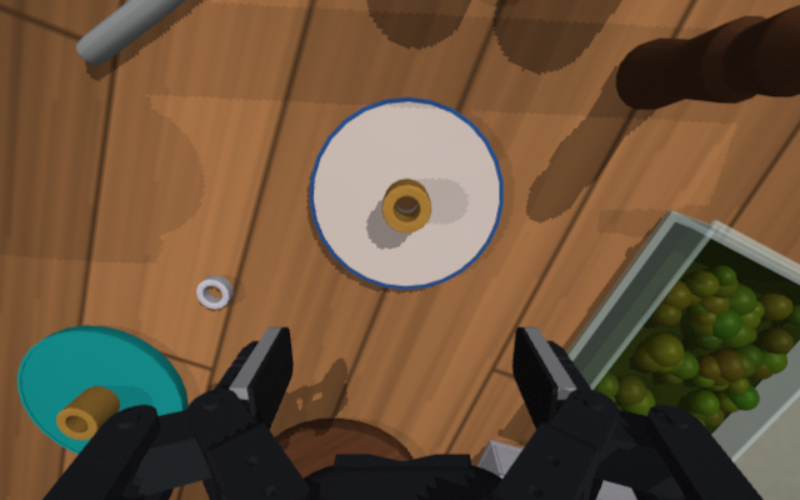

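The white tier's hub is at picture (407,205), centre (0.5318, 0.1703), with nothing near it. I descend onto the hub.

Call:
{"fn": "send_rows", "kwargs": {
  "motion": "-1 1.5 0.25 4 0; -1 1.5 0.25 8 0; -1 1.5 0.25 12 0; -1 1.5 0.25 12 0; -1 1.5 0.25 12 0"
}}

```text
clock: 19.75
eef_pos: [0.5321, 0.1699, 0.088]
tool_rot: [0.566, 0.824, -0.001, -0.001]
ft_force: [-0.2, -0.1, 0.3]
grip_width: 0.0851
grasp_force: 0.0
```

```bash
python3 -c "from st import *;st((.5318,.1703))"
```

```text
clk 19.75 j6 1.513 tau6 -0.001 tz -0.03 F [-0.25 -0.1   0.26] tcp [0.5321 0.1699 0.088 ] todo tool cm [ 0.05 -0.02  0.  ] w 0.0851 0.0 v6 0.0
```

Call:
{"fn": "send_rows", "kwargs": {
  "motion": "-1 0 0 3 0; -1 0 0 5 0; -1 0 0 6.8 0; -1 0 0 6.8 0; -1 0 0 6.8 0"
}}

```text
clock: 20.25
eef_pos: [0.5341, 0.1714, 0.0223]
tool_rot: [0.566, 0.825, 0.001, 0.001]
ft_force: [0.3, -0.8, 0.1]
grip_width: 0.0854
grasp_force: 0.0
```

Call:
{"fn": "send_rows", "kwargs": {
  "motion": "1 0 0 0 0; 1 0 0 0 0; 1 0 0 0 0; 1 0 0 0 0; 1 0 0 0 0"
}}

```text
clock: 20.75
eef_pos: [0.5328, 0.1715, 0.0214]
tool_rot: [0.565, 0.825, 0.001, 0.001]
ft_force: [-1.4, -0.8, 5.6]
grip_width: 0.0388
grasp_force: 59.8
```

```bash
python3 -c "from st import *;st((.5318,.1703))"
```

```text
clk 20.75 j6 1.5133 tau6 -0.0547 tz -0.0821 F [-1.42 -0.76  5.63] tcp [0.5328 0.1715 0.0214] todo tool cm [-0.08 -0.13 -0.  ] w 0.0388 59.8 v6 -0.001
```

Call:
{"fn": "send_rows", "kwargs": {
  "motion": "1 0 0 -2 0; 1 0 0 -6 0; 1 0 0 -11 0; 1 0 0 -16 0; 1 0 0 -20 0"
}}

```text
clock: 21.25
eef_pos: [0.532, 0.1713, 0.2224]
tool_rot: [0.565, 0.825, 0.0, 0.0]
ft_force: [-0.1, 0.4, -4.6]
grip_width: 0.0384
grasp_force: 61.8
```

Call:
{"fn": "send_rows", "kwargs": {
  "motion": "1 0 0 0 0; 1 0 0 0 0; 1 0 0 0 0"
}}

```text
clock: 21.55
eef_pos: [0.5306, 0.1708, 0.2174]
tool_rot: [0.565, 0.825, -0.002, -0.002]
ft_force: [0.6, -1.0, -4.5]
grip_width: 0.0381
grasp_force: 61.8
```

Run:
```python
from st import *
st((.5817,-.1816)); T=save("wrist","w7.png"); np.save("w7.npy",T)
b=cv2.imread('pics/raw_w7.png'); gb=cv2.GaussianBlur(b,(0,0),.8).astype(float)
zt=T[2,3]-.0214; gold=(gb[:,:,2]+gb[:,:,1])/2-gb[:,:,0]; gr=gb.sum(2)
h=T[:2,3]
for nm,g,z,r,w,th,s in(("disc",gr,zt+.012,.083,.008,60,-1),("hub",gold,zt+.046,.02,.005,15,-1),("hole",gr,zt+.046,.0105,.004,30,1)):
    try:
        f=fitcirc("wrist",g,T,h,z,r,w=w,th=th,sgn=s); print(nm,f, "tool xy mm",(T[:2,:2].T@(f[0][:2]-h)*1000).round(2))
    except Exception as e: print(nm,"fail")
```

```text
clk 21.55 j6 1.5132 tau6 -0.0001 tz 0.0216 F [ 0.59 -0.97 -4.5 ] tcp [0.5306 0.1708 0.2174] todo tool cm [-3.471e+01 -7.940e+00  3.000e-02] w 0.0381 61.8 v6 0.001
disc (array([0.53007002, 0.17000825, 0.08020811]), 138) tool xy mm [-0.58 -0.76]
hub (array([0.53049869, 0.16998632, 0.0192782 ]), 164) tool xy mm [-0.76 -0.37]
hole (array([0.53061107, 0.16968119, 0.01064036]), 117) tool xy mm [-1.08 -0.37]
```

Call:
{"fn": "send_rows", "kwargs": {
  "motion": "1 -3 -0.7 0 0; 1 -7 -1.6 0 0; 1 -11 -2.5 0 0; 1 -15 -3.4 0 0; 1 -19 -4.3 0 0"
}}

```text
clock: 22.1
eef_pos: [0.5594, -0.0228, 0.2174]
tool_rot: [0.565, 0.825, -0.001, -0.002]
ft_force: [0.6, -0.3, -4.1]
grip_width: 0.0377
grasp_force: 61.7
```

Call:
{"fn": "send_rows", "kwargs": {
  "motion": "1 -4 -0.9 0 0; 1 -8 -1.8 0 0; 1 -11.5 -2.6 0 0; 1 -14 -3.2 0 0; 1 -15.6 -3.6 0 0"
}}

```text
clock: 22.6
eef_pos: [0.5822, -0.1818, 0.2171]
tool_rot: [0.566, 0.824, -0.001, -0.002]
ft_force: [0.4, 0.9, -3.6]
grip_width: 0.0384
grasp_force: 61.7
```

Call:
{"fn": "send_rows", "kwargs": {
  "motion": "1 0 0 0 0; 1 0 0 0 0; 1 0 0 0 0; 1 0 0 0 0"
}}

```text
clock: 23.0
eef_pos: [0.5833, -0.1785, 0.22]
tool_rot: [0.565, 0.825, 0.0, -0.0]
ft_force: [0.1, 0.3, -3.6]
grip_width: 0.0385
grasp_force: 61.7
```

```bash
cat > tr.py <<'E'
from st import *
def tr(fn):
    st(); T=save("wrist",fn+".png"); np.save(fn+".npy",T); h=T[:2,3]
    b=cv2.imread(f'pics/raw_{fn}.png'); gb=cv2.GaussianBlur(b,(0,0),.8).astype(float); gold=(gb[:,:,2]+gb[:,:,1])/2-gb[:,:,0]
    z=T[2,3]-.0214+.046
    f=fitcirc("wrist",gold,T,h,z,.02,w=.005,th=15,sgn=-1); print("hub",f,"tool mm",(T[:2,:2].T@(f[0][:2]-h)*1000).round(2),"tilt",T[:3,2].round(4))
    print("hub->axis tool mm",(T[:2,:2].T@(np.array([.5817,-.1816])-f[0][:2])*1000).round(2))
E
python3 -c "from tr import *;tr('w8')"
```

```text
clk 23.0 j6 0.9028 tau6 0.0014 tz -0.0097 F [ 0.14  0.3  -3.62] tcp [ 0.5833 -0.1785  0.22  ] todo tool cm [-0.23 -0.27 -0.  ] w 0.0385 61.7 v6 0.0
hub (array([ 0.58311111, -0.17928259,  0.01929884]), 166) tool mm [-0.69 -0.5 ] tilt [-3.e-04  5.e-04 -1.e+00]
hub->axis tool mm [-1.65 -2.16]
```

Call:
{"fn": "send_rows", "kwargs": {
  "motion": "1 -0.16 -0.22 1.5 0; 1 -0.16 -0.22 3 0; 1 -0.16 -0.22 4.5 0; 1 -0.16 -0.22 4.5 0; 1 -0.16 -0.22 4.5 0"
}}

```text
clock: 23.55
eef_pos: [0.5818, -0.1816, 0.1753]
tool_rot: [0.565, 0.825, -0.0, -0.0]
ft_force: [-0.5, 0.3, -4.5]
grip_width: 0.038
grasp_force: 61.7
```

```bash
python3 -c "from tr import *;tr('w9')"
```

```text
clk 23.55 j6 0.8984 tau6 0.0005 tz -0.0222 F [-0.49  0.34 -4.5 ] tcp [ 0.5818 -0.1816  0.1753] todo tool cm [ 0.   -0.01  0.  ] w 0.038 61.7 v6 0.001
hub (array([ 0.58162671, -0.18232633,  0.01934732]), 162) tool mm [-0.63 -0.45] tilt [-3.e-04  2.e-04 -1.e+00]
hub->axis tool mm [0.65 0.33]
```

Call:
{"fn": "send_rows", "kwargs": {
  "motion": "1 0 0 0 0; 1 0 0 0 0; 1 0 0 0 0"
}}

```text
clock: 23.9
eef_pos: [0.5822, -0.1823, 0.1757]
tool_rot: [0.565, 0.825, 0.0, 0.001]
ft_force: [-0.7, -1.5, -4.9]
grip_width: 0.0381
grasp_force: 61.7
```

```bash
python3 -c "from tr import *;tr('w10')"
```

```text
clk 23.9 j6 0.8984 tau6 0.0 tz 0.0316 F [-0.74 -1.48 -4.87] tcp [ 0.5822 -0.1823  0.1757] todo tool cm [ 0.08 -0.02 -0.  ] w 0.0381 61.7 v6 -0.0
hub (array([ 0.58200663, -0.18317174,  0.01923721]), 167) tool mm [-0.76 -0.49] tilt [ 1.1e-03 -3.0e-04 -1.0e+00]
hub->axis tool mm [1.58 0.28]
```

Call:
{"fn": "send_rows", "kwargs": {
  "motion": "1 0.12 0.03 0.5 0; 1 0.12 0.03 1 0; 1 0.12 0.03 1.3 0; 1 0.12 0.03 1.6 0; 1 0.12 0.03 1.9 0"
}}

```text
clock: 24.45
eef_pos: [0.5816, -0.1809, 0.1556]
tool_rot: [0.565, 0.825, -0.0, -0.0]
ft_force: [0.6, -0.1, -3.5]
grip_width: 0.0383
grasp_force: 61.7
```

Call:
{"fn": "send_rows", "kwargs": {
  "motion": "1 0 0 0.2 0; 1 0 0 0.4 0; 1 0 0 0.6 0"
}}

```text
clock: 24.75
eef_pos: [0.5818, -0.181, 0.15]
tool_rot: [0.565, 0.825, 0.0, 0.0]
ft_force: [-0.1, 0.7, -4.3]
grip_width: 0.0383
grasp_force: 61.7
```

```bash
python3 -c "from tr import *;tr('w11')"
```

```text
clk 24.75 j6 0.9002 tau6 0.0 tz -0.0418 F [-0.1   0.67 -4.35] tcp [ 0.5818 -0.181   0.15  ] todo tool cm [-0.05 -0.03  0.  ] w 0.0383 61.7 v6 -0.001
hub (array([ 0.58159241, -0.18181718,  0.01927876]), 165) tool mm [-0.71 -0.5 ] tilt [ 2.e-04 -1.e-04 -1.e+00]
hub->axis tool mm [0.16 0.18]
```

The rod is inside the bore, centred to 0.2 mm, with no side force. I lower the last few millimetres watching Fz.

Call:
{"fn": "send_rows", "kwargs": {
  "motion": "1 0 0 0.15 0; 1 0 0 0.3 0; 1 0 0 0.45 0; 1 0 0 0.45 0"
}}

```text
clock: 25.2
eef_pos: [0.5815, -0.1809, 0.1452]
tool_rot: [0.565, 0.825, -0.0, -0.0]
ft_force: [-0.6, 0.1, -4.8]
grip_width: 0.0384
grasp_force: 61.7
```

Call:
{"fn": "send_rows", "kwargs": {
  "motion": "1 0 0 0.05 0; 1 0 0 0.1 0; 1 0 0 0.1 0"
}}

```text
clock: 25.5
eef_pos: [0.5817, -0.181, 0.1445]
tool_rot: [0.565, 0.825, -0.0, 0.0]
ft_force: [0.0, 0.1, -3.4]
grip_width: 0.038
grasp_force: 61.7
```

Call:
{"fn": "send_rows", "kwargs": {
  "motion": "1 0 0 0.04 0; 1 0 0 0.08 0; 1 0 0 0.08 0"
}}

```text
clock: 25.8
eef_pos: [0.5818, -0.181, 0.144]
tool_rot: [0.565, 0.825, 0.0, 0.0]
ft_force: [-0.7, -0.8, -2.5]
grip_width: 0.038
grasp_force: 61.9
```

```bash
python3 -c "from st import *;st()"
```

```text
clk 25.8 j6 0.9002 tau6 -0.0001 tz -0.0111 F [-0.69 -0.78 -2.53] tcp [ 0.5818 -0.181   0.144 ] todo tool cm [-0.06 -0.03  0.  ] w 0.038 61.9 v6 0.002
```

Call:
{"fn": "send_rows", "kwargs": {
  "motion": "1 0 0 0.03 0; 1 0 0 0.06 0; 1 0 0 0.06 0"
}}

```text
clock: 26.1
eef_pos: [0.5818, -0.1811, 0.1439]
tool_rot: [0.565, 0.825, 0.0, 0.0]
ft_force: [-1.7, 0.5, 2.0]
grip_width: 0.0379
grasp_force: 62.3
```

```bash
python3 -c "from st import *;st()"
```

```text
clk 26.1 j6 0.9002 tau6 -0.0016 tz 0.0533 F [-1.71  0.51  2.  ] tcp [ 0.5818 -0.1811  0.1439] todo tool cm [-0.05 -0.03  0.  ] w 0.0379 62.3 v6 -0.001
```

Call:
{"fn": "send_rows", "kwargs": {
  "motion": "-1 0 0 0 0; -1 0 0 0 0; -1 0 0 0 0; -1 0 0 0 0; -1 0 0 0 0"
}}

```text
clock: 26.6
eef_pos: [0.5818, -0.181, 0.1432]
tool_rot: [0.565, 0.825, 0.0, 0.0]
ft_force: [0.1, 0.1, 0.5]
grip_width: 0.085
grasp_force: 0.0
```

Call:
{"fn": "send_rows", "kwargs": {
  "motion": "-1 0 0 -1.5 0; -1 0 0 -4 0; -1 0 0 -8 0; -1 0 0 -10 0; -1 0 0 -10 0"
}}

```text
clock: 27.1
eef_pos: [0.5837, -0.1816, 0.2474]
tool_rot: [0.565, 0.825, 0.001, 0.004]
ft_force: [0.4, -0.3, -0.5]
grip_width: 0.0852
grasp_force: 0.0
```

Call:
{"fn": "send_rows", "kwargs": {
  "motion": "-1 4 -4 0 0; -1 6 -8 0 0; -1 6 -12 0 0; -1 6 -12 0 0; -1 6 -12 0 0"
}}

```text
clock: 27.6
eef_pos: [0.4475, -0.1684, 0.2427]
tool_rot: [0.566, 0.824, 0.0, -0.0]
ft_force: [-0.0, 0.1, -0.7]
grip_width: 0.0856
grasp_force: 0.0
```

Run:
```python
from st import *
st(); T=save("wrist","w12.png",s=1.25); c=np.array([.5817,-.1816])
b=cv2.imread('pics/raw_w12.png'); gb=cv2.GaussianBlur(b,(0,0),.8).astype(float); gold=(gb[:,:,2]+gb[:,:,1])/2-gb[:,:,0]
for nm,g,z,r,w,th in(("disc",gb.sum(2),.1345,.083,.01,60),("hub",gold,.1685,.02,.006,15)):
    try: print(nm,fitcirc("wrist",g,T,c,z,r,w=w,th=th,sgn=-1))
    except Exception: print(nm,"fail")
```

```text
clk 27.6 j6 0.8429 tau6 -0.0118 tz -0.0425 F [-0.05  0.08 -0.67] tcp [ 0.4475 -0.1684  0.2427] todo tool cm [-6.06 12.05 -0.  ] w 0.0856 0.0 v6 -0.001
disc (array([ 0.5821473 , -0.18303229,  0.08102029]), 157)
hub (array([ 0.58312528, -0.18058954,  0.01754405]), 152)
```

View pics/w12.png

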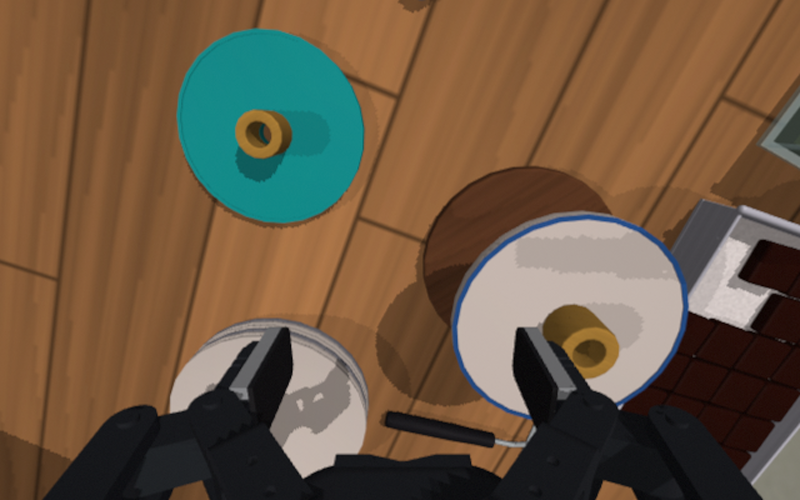

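The picture shows the tier seated on the rod, level and centred (disc around (570,315), hub top at (592,352)). The turquoise look-alike, slice and plates are untouched, and the gripper is clear. I'm handing in the job.

```bash
python3 -c "
from workcell import workorder
print(workorder.job_done())"
```

```text
the job is handed in; nothing more can be done
None
```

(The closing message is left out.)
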